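Stamp the story sticks in the marking press

ROBOT

A 6-joint arm with a two-finger parallel gripper is mounted at the origin on the work surface. World frame = base frame: x ahead of the robot, y to its left, z up, the work surface at z = 0. Lengths are in m, angles in rad, forces in N, time in s.
With the tool pointing down it reaches from about 0.3 to 0.775 m from the base axis. Payload 14.6 kg.
Tool frame: the origin (TCP) lies at the very end of the fingers, on their centre line; the grasp point (between the pads) lies arm.grip_point_offset behind it (arm.grip_point_offset is the distance from the TCP to the grasp point, in m); z points along the fingers, y is the line along which they close (so a half turn about z gives the same grasp; the last joint's range is limited). The gripper opens to 94 mm and grips with 3 to 60 N. Pads are 16 mm wide; open, the fingers measure 119 mm over their backs; the gripper's body (75 mm by 177 mm) begins 78 mm behind the grasp point.
Start: joints at [-1.171, 0.3, 1.521, -0, 1.321, -0.067], TCP at [0.248, -0.491, 0.182] pointing down, gripper open.
Joint ranges: [-3.03, 3.03], [-0.79, 2.21], [0.23, 2.52], [-1.04, 4.18], [0, 3.07], [-2.55, 2.55]. Speed limits (rad/s): [2.22, 2.22, 2.57, 3.14, 3.14, 3.14].

INTERFACE

Orientations are given as a unit quaternion [x, y, z, w].
In Python, from rig import arm gives the robot as it stands.
- The arm moves only by the tool jog_arm, never from a script. Its argument "deltas" is a list of rows, each a list of 6 numbers: the shift along the tool's x, y, z each as a share of 100 mm, from -1 to 1, then the turn, a rotation vector about the tool's x, y, z each as a share of 360 degrees, from -1 to 1. In form: [[dx, dy, dz, ax, ay, az], ...]. A call has 1 to 12 rows; each row is the pose to reach, as a shift and turn from the pose commanded when the call began, along the tool's axes at that moment, turning the shorter way round; what a row does not reach only later rows make up. A row lasts 1/8 s, in which the tool goes at most 62.5 mm and 10.7 degrees, less where a joint would pass 70% of its speed; a pose out of reach is approached as far as the arm can. A call with a number of a shift or a turn outside -1 to 1 is refused whole. A call with a gripper value outside its range is refused whole. "gripper" is the opening, from -1 (shut) to 1 (fully open), set as the call begins (left out, the last holds). The fingers move at their own pace and stop on an object; "force" is the grip in N (left out, the last holds). Time passes only in rows, so rows that repeat a pose let the fingers close. It gives the time, the measured TCP pose, the force, the opening and the grip force at its end, in the units of the state.
- arm.sense(): the state, without advancing time (a new reading comes with each control period).
- arm.snapshot(name): name is "side" or "top" or "wrist"; returns a dict with "frame" (420x560x3 uint8, blue, green, red), "intrinsics" (3x3 intrinsics, pixels), "R" (3x3) and "t" (3): a world point X has camera coordinates R X + t. Camera axes: x right, y down, z forward; pixel columns grow to the right and rows downward; lengths in m; the calibration is good to about 2 mm. The wrist camera is an equidistant fisheye: a pixel r from the principal point sees the ray r / f radians off the axis. A picture is of the moment at which its call begins. There is no depth.
- arm.close_job(): hands the job in; it is judged then, once.
Trained networks look in the newest picture that a camera, given by its name, has taken for a name from the list of things; names that differ only in an ending like _2 or _b are one class to them, and where a whole thing is asked for, a point or a joint stands for the part that bears it (a point fixed in the world has none). Each returns a list of dicts, best first, with "score" (0 to 1); they miss things now and then, are a little off and sometimes report something else, mostly with a low value. They report only what shows in the picture. A call takes as long as a camera call. They do not tell look-alikes from the thing itself.
- arm.outline_of(camera, target): "pixels" (420x560 bool, what is visible of it) and "uv" ([column, row] in pixels, amid what is visible of it).
The state is a dict: "time": time; "qpos": joint angles; "joint_vel": joint speeds; "tau": joint torques, N m; "position": TCP position; "eef_rot": TCP orientation; "force": force on the tool from outside, world axes, zero at the start; "torque": the same for the moment, N m; "gripper_width": finger opening in m; "finger_force": force on a finger pad.
Only numpy, scipy, OpenCV 4.12 (cv2) and the standard library are available. Lean on these libraries where they do the work, as an engineer would, in place of code of your own. Each camera call takes 0.05 s, during which the arm holds its last target. There are 200 camera calls.

TASK

Stamp the maker's mark on every flat story stick lying on the bench, from the longest to the shortest: slide one end of the stick into the press's slot until it is fully home against the backstop, and with it there press the spring plunger all the way down to its stop for a moment, then take the stick out. Finish with all the sticks lying flat on the floor of the plywood tray, none on top of another or on the rim, and leave the other things on the bench where they are.

Things in the scene. Friction and masses are not known exactly. Their poses are not given: they have to be found in the camera images.
- press: grey marking press bolted to the bench; never moves. Origin: on the bench under the plunger axis; z up; x is the direction in which a stick slides INTO the slot (axes level). Head 64 wide, from x = -30 (front, with the slot's mouth) to x = +75, top 85 above the bench; foot plate 90 wide, 12 thick, to x = +95
- slot_mouth (a point): centre of the slot's mouth (press x = -30, y = 0, 37.5 above the bench); axes as the press. Slot floor 30 and roof 45 above the bench (15 high), walls at y = +-21.5 (43 wide), 50 deep. Thin flared lead-in plates at the sides and top of the mouth reach out to press x = -45, the side ones to y = +-35
- backstop (a point): centre of the closed end of the slot (press x = +20, 37.5 above the bench), which a stick's leading end meets when fully home
- tongue_end (a point): outer end of the top face of the aluminium tongue in front of the mouth (press x = -95, 30 above the bench). The tongue is 22 wide, 12 thick, its top level with the slot floor; it carries the part of a stick that stands out of the slot (also when released), and fingers can straddle it
- plunger (a joint): travel of the press's spring plunger in m: 0 up (rest), 0.018 fully down on its stop; about 4.5 N to start it, 13 N at the stop; it springs back by itself
- plunger_top (a point): centre of the top face of the plunger's round black head (44 dia, 14 thick) on the press, at rest 139.5 above the bench, 121.5 when fully down; moves with it
- tray: loose shallow plywood tray, 235 (its x) x 220 (its y), rim 19 high, walls and floor 5 thick, 0.6 kg. Origin: centre of its underside, z up. All sticks fit flat side by side lying along its y
- stick_long: flat pale hardwood story stick with dark pencil lines, 185 long (its x) x 40 wide (its y) x 12 thick (its z), the longest of three lengths (185, 155, 125). Origin at the centre of the block. Both ends are alike. May be absent
- stick_mid: flat pale hardwood story stick with dark pencil lines, 155 long (its x) x 40 wide (its y) x 12 thick (its z), the middle of three lengths (185, 155, 125). Origin at the centre of the block. Both ends are alike. May be absent
- stick_short: flat pale hardwood story stick with dark pencil lines, 125 long (its x) x 40 wide (its y) x 12 thick (its z), the shortest of three lengths (185, 155, 125). Origin at the centre of the block. Both ends are alike. May be absent
- wax_tin: bystander: round aluminium tin, 68 dia x 50 tall (mm). Origin: centre of its underside
- sanding_block: bystander: cork sanding block, 55 x 90 x 30 (mm). Origin: centre of its underside
- gouge: bystander: turning gouge with dark wooden handle, 240 long, lying (mm)
- mallet: bystander: hammer, 260 long, lying (mm)
- bowl_blank: bystander: dark round wood blank, 130 dia x 45 tall (mm). Origin: centre of its underside
- chuck_ring: bystander: steel ring, 84 dia x 22 tall (mm). Origin: centre of its underside
- finial: bystander: small turned wooden finial, 52 dia foot, 90 tall, standing (mm). Origin: centre of its underside
There are look-alikes about, which are no part of the job. Leave any green look-alike of the stick_long alone.

How it is judged:
On the way, in this order (a step that is already met when the one before it is completed fails the run):
1. the longest (185 mm) stick is home in the slot (within 5 mm of the backstop) with the plunger within 1.5 mm of its stop (head top under 87 mm above the stick's centre) (x of stick_long in the frame of press above -0.0775 m and y of stick_long in the frame of press between -0.006 and 0.006 m and z of stick_long in the frame of press between 0.034 and 0.039 m and angle between the x axis of stick_long and the x axis of press, either way round below 0.1 rad and (z of plunger_top in the frame of stick_long between 0.08 and 0.087 m or z of plunger_top in the frame of stick_long between -0.087 and -0.08 m)), for 0.2 s.
2. the middle (155 mm) stick is home in the slot (within 5 mm of the backstop) with the plunger within 1.5 mm of its stop (head top under 87 mm above the stick's centre) (x of stick_mid in the frame of press above -0.0625 m and y of stick_mid in the frame of press between -0.006 and 0.006 m and z of stick_mid in the frame of press between 0.034 and 0.039 m and angle between the x axis of stick_mid and the x axis of press, either way round below 0.1 rad and (z of plunger_top in the frame of stick_mid between 0.08 and 0.087 m or z of plunger_top in the frame of stick_mid between -0.087 and -0.08 m)), for 0.2 s.
3. the shortest (125 mm) stick is home in the slot (within 5 mm of the backstop) with the plunger within 1.5 mm of its stop (head top under 87 mm above the stick's centre) (x of stick_short in the frame of press above -0.0475 m and y of stick_short in the frame of press between -0.006 and 0.006 m and z of stick_short in the frame of press between 0.034 and 0.039 m and angle between the x axis of stick_short and the x axis of press, either way round below 0.1 rad and (z of plunger_top in the frame of stick_short between 0.08 and 0.087 m or z of plunger_top in the frame of stick_short between -0.087 and -0.08 m)), for 0.2 s.
At the end, for the whole second after the job is handed in: Every stick present lies at rest, released, flat on the tray's floor (centre 7 to 14.5 mm above the tray's underside, within 110 mm of its centre along both its axes); the tray is at rest, level within 0.05 rad; the plunger is up within 3 mm (value of joint plunger below 0.003 m and x of stick_long in the frame of tray between -0.11 and 0.11 m and y of stick_long in the frame of tray between -0.11 and 0.11 m and z of stick_long in the frame of tray between 0.007 and 0.0145 m and linear speed of each of stick_long, stick_mid, stick_short, tray below 0.02 m/s and x of stick_mid in the frame of tray between -0.11 and 0.11 m and y of stick_mid in the frame of tray between -0.11 and 0.11 m and z of stick_mid in the frame of tray between 0.007 and 0.0145 m and x of stick_short in the frame of tray between -0.11 and 0.11 m and y of stick_short in the frame of tray between -0.11 and 0.11 m and z of stick_short in the frame of tray between 0.007 and 0.0145 m and angle between tray's own z axis and vertical below 0.05 rad); the robot touches nothing.
It fails at once if a bystander is shoved more than 40 mm from its place (distance of any of wax_tin, sanding_block, gouge, mallet, bowl_blank, chuck_ring, finial from where it was at the start of the episode above 0.04 m).
Of stick_long, stick_mid, stick_short only 2 to 3 are there at a start; the rules pass over those that are not, and their reading is None.
At some moment in a run one of tray may be knocked a few centimetres aside while the robot is not near it.
Once in a run the grip may slacken for a moment while it holds something.
It also fails if it takes over 210 s, if anything falls off the work surface, if the arm or the gripper's body presses on something with over 40 N, if the wrist force passes 120 N, or if a joint passes its speed limit or range.

## Working session

There is one attempt and no reset: what is moved stays moved. The work goes in short steps, Python scripts to look and compute and a tool call to move; the robot and the scene stay as the last step left them, time stands still between calls to the robot, and variables do not carry over. Pictures are saved under pics/ and viewed, at most 14 in all, crops included, and the job is handed in when it is done.

Besides the shell and the picture viewer there is one more tool, called after "Request:" as name([rows], argument=value, ...), one row to a line, values as JSON. jog_arm: Moves the arm, as the interface text tells. Its arguments: {"type":"object","properties":{"deltas":{"type":"array"},"gripper":{"type":"number"},"force":{"type":"number"}},"required":["deltas"]}

```bash
ls; mkdir -p pics; python3 - <<'E'
from rig import arm
import cv2
s=arm.sense()
print({k:s[k] for k in('time','position','eef_rot','gripper_width','force')},arm.grip_point_offset)
for c in('top','side'):
    d=arm.snapshot(c); cv2.imwrite(f'pics/{c}0.png',d['frame']); print(c,d['intrinsics'],d['R'],d['t'])
    for n in ['press','tray','stick_long','stick_mid','stick_short','tongue_end','plunger_top']:
        print(c,n,[(round(o['score'],2),[round(float(x)) for x in o['uv']],int(o['pixels'].sum())) for o in arm.outline_of(c,n)])
E
```

```text
pics
{'time': 0.0, 'position': array([ 0.24740941, -0.49089151,  0.18139438]), 'eef_rot': array([ 9.72880717e-01,  2.31306704e-01, -9.41942935e-05, -5.56929764e-04]), 'gripper_width': 0.09415078820617069, 'force': array([ 0.58769529,  0.6197524 , -0.395541  ])} 0.0188
top [[413.6483199    0.         275.74773408]
 [  0.         413.6483199  220.52301725]
 [  0.           0.           1.        ]] [[-0.01785708 -0.99980698  0.00819285]
 [-0.98552438  0.01621912 -0.16875614]
 [ 0.16859068 -0.01108775 -0.98562378]] [0.08409527 0.52447201 1.20539186]
top press [(0.55, [207, 219], 1431)]
top tray [(0.74, [388, 207], 5277), (0.63, [208, 220], 1363)]
top stick_long [(0.74, [209, 216], 1466), (0.6, [295, 247], 818), (0.55, [209, 314], 894)]
top stick_mid [(0.6, [301, 184], 673)]
top stick_short [(0.69, [295, 215], 553)]
top tongue_end [(0.64, [208, 216], 1472), (0.56, [255, 172], 425)]
top plunger_top [(0.6, [212, 208], 178)]
side [[382.51755228   0.         272.04937902]
 [  0.         382.51755228 207.48445536]
 [  0.           0.           1.        ]] [[-0.99272104 -0.11795081  0.02434236]
 [-0.08662151  0.5588328  -0.82474397]
 [ 0.08367591 -0.82084926 -0.56498215]] [0.52721492 0.08990704 1.13182586]
side press [(0.69, [257, 282], 2281)]
side tray [(0.9, [270, 174], 2158), (0.35, [263, 243], 287)]
side stick_long [(0.95, [304, 230], 561), (0.62, [371, 299], 1130)]
side stick_mid [(0.68, [236, 216], 452), (0.49, [331, 251], 581)]
side stick_short [(0.7, [266, 224], 396)]
side tongue_end [(0.97, [259, 282], 2420)]
side plunger_top [(0.64, [261, 242], 271), (0.63, [211, 238], 628)]
```

```bash
python3 - <<'E'
import cv2
a=cv2.imread('pics/top0.png');b=a[110:360,150:480]
cv2.imwrite('pics/topc.png',cv2.resize(b,None,fx=2.4,fy=2.4,interpolation=cv2.INTER_CUBIC))
E
```

```text
(no output)
```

View pics/topc.png

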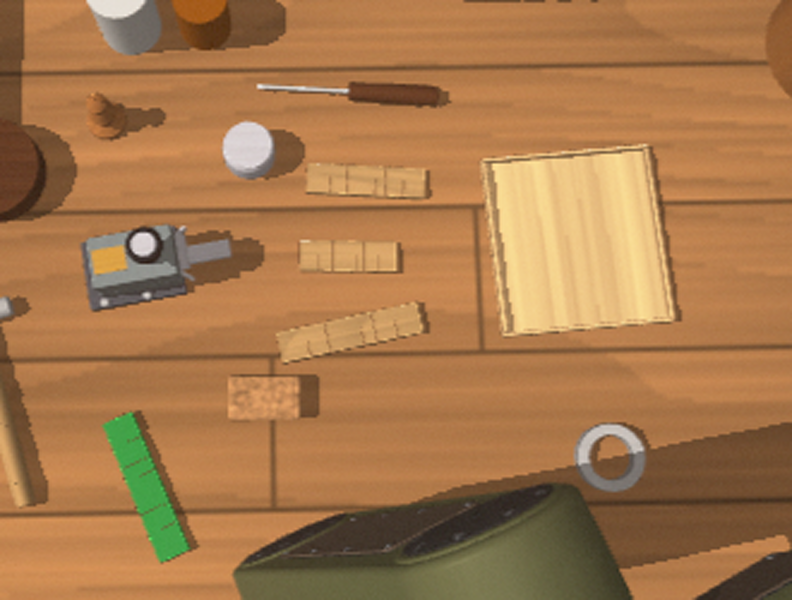

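View pics/side0.png

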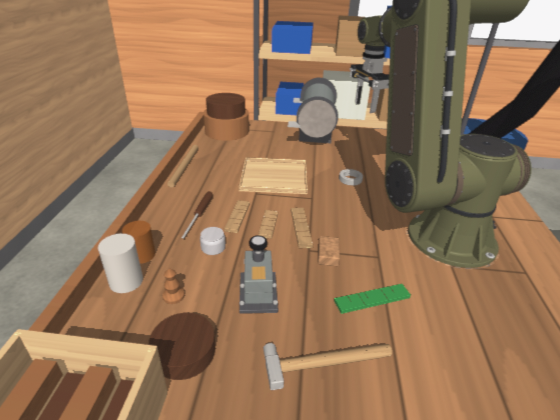

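The candidates for the long stick, in full-image pixels of the top view, are pale at (296,248), pale at (303,185), pale at (296,217) and green at (212,313). The green one is the look-alike. By length, (296,248) is long, (303,185) is mid and (296,217) is short. The press is at (207,217) with its mouth facing image right (-y), and the tray is at (390,207).

```bash
cat > h.py <<'E'
from rig import arm
import numpy as np, cv2
from scipy.spatial.transform import Rotation as Ro
def ray(d,uv):
    K,R,t=d['intrinsics'],d['R'],d['t']; C=-R.T@t
    return C,R.T@np.array([(uv[0]-K[0,2])/K[0,0],(uv[1]-K[1,2])/K[1,1],1.])
def ground(d,uv,z):
    C,v=ray(d,uv); return (C+v*(z-C[2])/v[2])[:2]
def proj(d,X,fish=False):
    c=np.atleast_2d(X)@d['R'].T+d['t']; K=d['intrinsics']
    if fish:
        r=np.hypot(c[:,0],c[:,1]); th=np.arctan2(r,c[:,2]); c=np.c_[c[:,:2]*(th/np.maximum(r,1e-9))[:,None],np.ones(len(c))]
    p=c@K.T; return p[:,:2]/p[:,2:]
def fground(d,uv,z):
    K,R,t=d['intrinsics'],d['R'],d['t']; C=-R.T@t
    q=np.array([(uv[0]-K[0,2])/K[0,0],(uv[1]-K[1,2])/K[1,1]]); th=np.hypot(*q)
    v=R.T@np.r_[q/max(th,1e-9)*np.sin(th),np.cos(th)]
    return (C+v*(z-C[2])/v[2])[:2]
def rect(d,mask,z,fish=False):
    c=max(cv2.findContours(mask.astype(np.uint8),0,1)[0],key=cv2.contourArea)[:,0].astype(float)
    g=np.array([(fground if fish else ground)(d,p,z) for p in c],np.float32)
    (x,y),(w,h),a=cv2.minAreaRect(g*1000)
    if h>w:w,h,a=h,w,a+90
    return [round(v,1) for v in (x,y,w,h,(a+90)%180-90)]
def go(p,yaw,verbose=True):
    """tool-frame shift (shares) to world TCP p with tool x at yaw deg, z down"""
    s=arm.sense(); R0=Ro.from_quat(s['eef_rot']); Rt=Ro.from_euler('z',yaw,degrees=True)*Ro.from_euler('x',180,degrees=True)
    d=R0.inv().apply(np.array(p)-s['position'])*10; r=(R0.inv()*Rt).as_rotvec()/(2*np.pi)
    print('shift',d.round(4),'turn',r.round(4),'at',s['position'].round(4),'t',round(s['time'],2),'w',round(s['gripper_width'],4),'F',s['force'].round(1))
E
python3 - <<'E'
from h import *
d=arm.snapshot('top')
hsv=cv2.cvtColor(d['frame'],cv2.COLOR_BGR2HSV)
for n in('stick_long','stick_mid','stick_short','tray'):
    for o in arm.outline_of('top',n):print(n,o['score'].__round__(2),[round(float(v)) for v in o['uv']],rect(d,o['pixels'],.012 if n!='tray' else .019))
s=arm.snapshot('side')
for n in('stick_long','stick_mid','stick_short','tray'):
    for o in arm.outline_of('side',n):print('S',n,o['score'].__round__(2),[round(float(v)) for v in o['uv']],rect(s,o['pixels'],.010 if n!='tray' else .019))
for n,dd in(('top',d),('side',s)):
    for o in arm.outline_of(n,'plunger_top')[:1]: print(n,'plung',ground(dd,o['uv'],.135),rect(dd,o['pixels'],.135))
for p in[(227,237),(232,258)]: print('tongue',ground(d,(150+p[0]/2.4,110+p[1]/2.4),.030))
for p in[(90,310),(188,290)]: print('foot',ground(d,(150+p[0]/2.4,110+p[1]/2.4),.012))
w=arm.snapshot('wrist');print(w['R'],w['t'],w['intrinsics'])
E
```

```text
stick_long 0.92 [209, 314] [255.6, 275.1, 184.5, 39.2, 23.5]
stick_long 0.87 [295, 248] [445.4, 17.2, 188.3, 45.1, -78.4]
stick_short 0.86 [296, 217] [543.1, 16.1, 121.4, 41.0, 89.1]
stick_short 0.48 [207, 220] [539.7, 263.0, 190.0, 94.5, -82.1]
stick_short 0.45 [147, 268] [360.5, 475.5, 264.6, 93.1, 8.3]
tray 0.72 [390, 207] [560.2, -279.1, 235.8, 223.5, 4.3]
S stick_long 0.72 [201, 208] [763.5, 0.5, 247.4, 29.2, 85.6]
S stick_long 0.66 [304, 229] [439.1, 23.9, 196.3, 45.8, -80.1]
S stick_long 0.59 [371, 298] [254.1, 279.8, 190.1, 48.9, 23.3]
S stick_mid 0.75 [235, 216] [639.4, -7.1, 174.3, 50.5, 83.7]
S stick_mid 0.32 [270, 172] [557.5, -277.5, 255.6, 242.9, -85.3]
S stick_short 0.91 [267, 225] [539.0, 20.7, 137.4, 41.7, 88.1]
S stick_short 0.27 [168, 289] [737.0, 306.1, 113.7, 51.7, -75.8]
S tray 0.81 [272, 176] [555.4, -264.2, 254.8, 235.8, -86.5]
top plung [0.54693079 0.25395647] [537.7, 261.5, 36.7, 34.3, 89.1]
side plung [0.52771393 0.26940854] [533.4, 271.9, 60.4, 39.4, -81.5]
tongue [0.56649551 0.16989832]
tongue [0.53911204 0.16367285]
foot [0.47773376 0.34672716]
foot [0.50150293 0.22150305]
[[ 0.45091082 -0.89256844  0.00100803]
 [-0.8550421  -0.43162856  0.28740181]
 [-0.25609069 -0.1304545  -0.95780958]] [-0.55013317 -0.03037351  0.39335514] [[325.1922621    0.         277.01112204]
 [  0.         325.1922621  205.09181739]
 [  0.           0.           1.        ]]
```

```bash
python3 -c "
from h import *
go((.4518,-.0141,.2),101.6)"
```

```text
shift [ 3.9711 -3.3409 -0.1806] turn [-0.     -0.     -0.2079] at [ 0.2475 -0.4911  0.1819] t 1.45 w 0.0939 F [-0.7 -0.1  0.5]
```

Request:
jog_arm([
  [0.5,-0.42,-0.03,0,0,0],
  [1,-0.84,-0.05,0,0,0],
  [1,-0.84,-0.05,0,0,0],
], gripper=0.5)

```text
time: 1.82
position: [0.3001, -0.3688, 0.1875]
eef_rot: [0.973, 0.233, 0.0, 0.0]
force: [-0.8, -0.7, 0.1]
gripper_width: 0.071
finger_force: 0.0
```

Request:
jog_arm([
  [0.5,-0.42,-0.03,0,0,0],
  [1,-0.84,-0.05,0,0,0],
  [1,-0.84,-0.05,0,0,0],
])

```text
time: 2.2
position: [0.3515, -0.2492, 0.1924]
eef_rot: [0.972, 0.233, 0.0, 0.0]
force: [-0.5, -0.4, -0.6]
gripper_width: 0.0707
finger_force: 0.0
```

Request:
jog_arm([
  [0.5,-0.42,-0.03,0,0,0],
  [1,-0.84,-0.05,0,0,0],
  [1,-0.84,-0.05,0,0,0],
])

```text
time: 2.58
position: [0.4031, -0.1295, 0.1971]
eef_rot: [0.972, 0.233, 0.0, 0.0]
force: [-0.5, -1.3, 0.5]
gripper_width: 0.0705
finger_force: 0.0
```

Request:
jog_arm([
  [0.4,-0.4,-0.03,0,0,-0.028],
  [0.97,-0.82,-0.03,0,0,-0.056],
  [0.97,-0.82,-0.03,0,0,-0.084],
  [0.97,-0.82,-0.03,0,0,-0.112],
  [0.97,-0.82,-0.03,0,0,-0.14],
  [0.97,-0.82,-0.03,0,0,-0.168],
  [0.97,-0.82,-0.03,0,0,-0.196],
  [0.97,-0.82,-0.03,0,0,-0.208],
  [0.97,-0.82,-0.03,0,0,-0.208],
  [0.97,-0.82,-0.03,0,0,-0.208],
])

```text
time: 3.82
position: [0.4519, -0.015, 0.1998]
eef_rot: [0.633, 0.774, -0.0, -0.0]
force: [0.6, -0.1, -0.6]
gripper_width: 0.0708
finger_force: 0.0
```

```bash
python3 - <<'E'
from h import *
go((.4518,-.0141,.2),101.6)
d=arm.snapshot('wrist'); cv2.imwrite('pics/w1.png',d['frame'])
for n in('stick_long','press','plunger_top'):
    for o in arm.outline_of('wrist',n):
        z=.012 if n[0]=='s' else .1395
        print(n,o['score'].__round__(2),[round(float(v)) for v in o['uv']],rect(d,o['pixels'],z,True))
np.savez('w1.npz',**d)
E
```

```text
shift [ 0.0094  0.0013 -0.0016] turn [-0.      0.     -0.0004] at [ 0.4519 -0.015   0.1998] t 3.83 w 0.0708 F [ 0.6 -0.1 -0.6]
stick_long 0.67 [276, 150] [443.8, 15.4, 186.0, 40.8, -78.5]
press 0.84 [393, 16] [516.6, 162.1, 65.9, 50.3, 19.9]
```

View pics/w1.png

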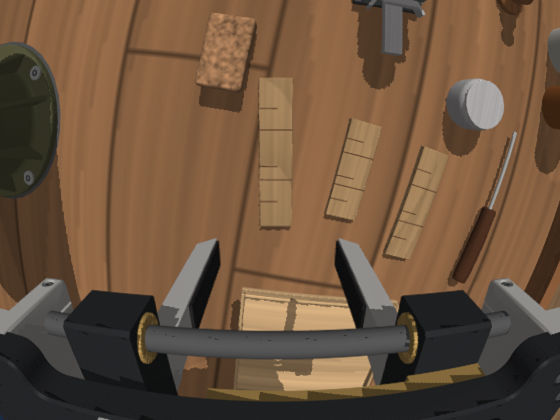

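Request:
jog_arm([
  [-0.01,-0.02,0.5,0,0,0],
  [-0.01,-0.02,1,0,0,0],
  [-0.01,-0.02,1,0,0,0],
])

```text
time: 4.4
position: [0.4482, -0.0154, 0.0978]
eef_rot: [0.632, 0.775, -0.002, -0.002]
force: [0.2, -0.1, 1.4]
gripper_width: 0.0706
finger_force: 0.0
```

Request:
jog_arm([
  [0,0,0.4,0,0,0],
  [0,0,0.7,0,0,0],
  [0,0,0.9,0,0,0],
  [0,0,0.97,0,0,0],
  [0,0,0.97,0,0,0],
])

```text
time: 5.03
position: [0.4508, -0.0157, 0.0041]
eef_rot: [0.632, 0.775, 0.0, 0.001]
force: [0.1, -0.6, 0.4]
gripper_width: 0.0704
finger_force: 0.0
```

Request:
jog_arm([
  [0,0,0,0,0,0],
  [0,0,0,0,0,0],
  [0,0,0,0,0,0],
  [0,0,0,0,0,0],
  [0,0,0,0,0,0],
], gripper=-1, force=40)

```text
time: 5.65
position: [0.4499, -0.0156, 0.003]
eef_rot: [0.632, 0.775, -0.0, -0.0]
force: [0.1, 0.0, 0.9]
gripper_width: 0.024
finger_force: 0.0
```

```bash
python3 - <<'E'
from h import *
d=np.load('w1.npz')
for p in[(383,53),(402,53)]: print('tongue',fground(d,p,.030))
E
```

```text
tongue [0.54188206 0.16367397]
tongue [0.56508916 0.17109927]
```

```bash
python3 - <<'E'
from h import *
d=arm.snapshot('wrist'); s=arm.sense(); print(s['gripper_width'],s['finger_force'])
cv2.imwrite('pics/w2.png',d['frame'])
E
```

```text
0.020236846957170953 0.0
```

View pics/w2.png

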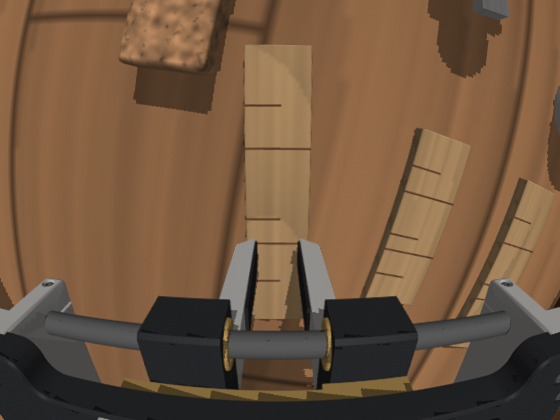

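```bash
python3 - <<'E'
from h import *
d=arm.snapshot('wrist'); s=arm.sense(); print(s['gripper_width'],s['finger_force'],s['force'],s['position'])
R=Ro.from_quat(s['eef_rot']); w=s['gripper_width']/2
for dz in(0,-.0188,-.04):
  print(dz,proj(d,[s['position']+R.apply([x,y,dz]) for x in(.008,-.008) for y in(-w,w)],True).round())
for o in arm.outline_of('wrist','stick_long'): print(o['score'],rect(d,o['pixels'],.012,True))
c=d['frame'][200:420,150:400]; cv2.imwrite('pics/w3.png',cv2.resize(c,None,fx=2.6,fy=2.6))
E
```

```text
0.015927950891524163 0.0 [-0.12528344  0.67864393 -0.42209667] [ 0.44992646 -0.01560858  0.00291515]
0 [[264. 227.]
 [288. 227.]
 [265. 248.]
 [288. 248.]]
-0.0188 [[263. 237.]
 [289. 237.]
 [264. 260.]
 [289. 261.]]
-0.04 [[262. 252.]
 [290. 252.]
 [262. 277.]
 [290. 277.]]
0.6 [444.1, 15.4, 186.1, 40.6, -78.5]
```

View pics/w3.png

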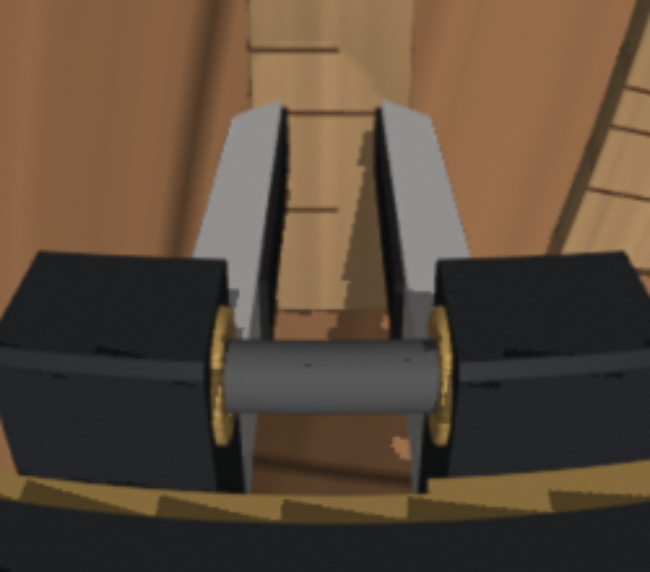

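The fingers are closing above the stick, so the real fingertips sit higher than the reported TCP. I'll open and feel for the bench in small steps.

Request:
jog_arm([
  [0,0,0,0,0,0],
  [0,0,0,0,0,0],
  [0,0,0,0,0,0],
  [0,0,0,0,0,0],
  [0,0,0,0,0,0],
  [0,0,0,0,0,0],
  [0,0,0,0,0,0],
], gripper=0.5)

```text
time: 6.68
position: [0.45, -0.0156, 0.003]
eef_rot: [0.632, 0.775, 0.0, 0.0]
force: [0.1, 0.7, -0.9]
gripper_width: 0.0707
finger_force: 0.0
```

Request:
jog_arm([
  [0,0,0.02,0,0,0],
  [0,0,0.03,0,0,0],
  [0,0,0.03,0,0,0],
])

```text
time: 7.05
position: [0.4499, -0.0156, -0.0002]
eef_rot: [0.632, 0.775, -0.0, -0.0]
force: [0.1, 0.2, -0.4]
gripper_width: 0.0705
finger_force: 0.0
```

Request:
jog_arm([
  [0,0,0.01,0,0,0],
  [0,0,0.02,0,0,0],
  [0,0,0.02,0,0,0],
])

```text
time: 7.42
position: [0.4499, -0.0156, -0.0021]
eef_rot: [0.632, 0.775, -0.0, -0.0]
force: [0.6, 0.5, 0.3]
gripper_width: 0.0702
finger_force: 0.0
```

Below z=0 there is no contact, so the offset is real. I'll continue down.

Request:
jog_arm([
  [0,0,0.02,0,0,0],
  [0,0,0.04,0,0,0],
  [0,0,0.04,0,0,0],
])

```text
time: 7.8
position: [0.4499, -0.0156, -0.0062]
eef_rot: [0.632, 0.775, -0.0, -0.0]
force: [0.3, 0.2, 0.5]
gripper_width: 0.0707
finger_force: 0.0
```

Request:
jog_arm([
  [0,0,0.02,0,0,0],
  [0,0,0.03,0,0,0],
  [0,0,0.03,0,0,0],
])

```text
time: 8.18
position: [0.4499, -0.0156, -0.0091]
eef_rot: [0.632, 0.775, -0.0, -0.0]
force: [-0.9, 0.1, 0.8]
gripper_width: 0.0704
finger_force: 0.0
```

Request:
jog_arm([
  [0,0,0.02,0,0,0],
  [0,0,0.03,0,0,0],
  [0,0,0.03,0,0,0],
])

```text
time: 8.55
position: [0.4499, -0.0156, -0.0122]
eef_rot: [0.632, 0.775, -0.0, -0.0]
force: [0.1, 0.8, -0.5]
gripper_width: 0.0705
finger_force: 0.0
```

Request:
jog_arm([
  [0,0,0.01,0,0,0],
  [0,0,0.02,0,0,0],
  [0,0,0.02,0,0,0],
])

```text
time: 8.93
position: [0.4499, -0.0156, -0.0141]
eef_rot: [0.632, 0.775, -0.0, -0.0]
force: [-0.4, 0.1, -0.0]
gripper_width: 0.0705
finger_force: 0.0
```

Request:
jog_arm([
  [0,0,0.01,0,0,0],
  [0,0,0.02,0,0,0],
  [0,0,0.02,0,0,0],
])

```text
time: 9.3
position: [0.4499, -0.0156, -0.0161]
eef_rot: [0.632, 0.775, -0.0, -0.0]
force: [-0.2, 0.2, -0.5]
gripper_width: 0.0705
finger_force: 0.0
```

Request:
jog_arm([
  [0,0,0.01,0,0,0],
  [0,0,0.02,0,0,0],
  [0,0,0.02,0,0,0],
])

```text
time: 9.68
position: [0.4499, -0.0156, -0.0181]
eef_rot: [0.632, 0.775, -0.0, -0.0]
force: [0.7, 0.5, 0.1]
gripper_width: 0.0701
finger_force: 0.0
```

Request:
jog_arm([
  [0,0,0.01,0,0,0],
  [0,0,0.01,0,0,0],
  [0,0,0.01,0,0,0],
])

```text
time: 10.05
position: [0.45, -0.0156, -0.0191]
eef_rot: [0.632, 0.775, -0.0, -0.0]
force: [0.1, -0.8, -0.2]
gripper_width: 0.0705
finger_force: 0.0
```

Request:
jog_arm([
  [0,0,0.01,0,0,0],
  [0,0,0.01,0,0,0],
  [0,0,0.01,0,0,0],
])

```text
time: 10.42
position: [0.45, -0.0156, -0.02]
eef_rot: [0.632, 0.775, 0.0, 0.0]
force: [0.0, -0.6, -0.8]
gripper_width: 0.0705
finger_force: 0.0
```

Request:
jog_arm([
  [0,0,0.01,0,0,0],
  [0,0,0.01,0,0,0],
  [0,0,0.01,0,0,0],
])

```text
time: 10.8
position: [0.45, -0.0156, -0.021]
eef_rot: [0.632, 0.775, 0.0, 0.0]
force: [0.8, -0.2, 0.8]
gripper_width: 0.0702
finger_force: 0.0
```

```bash
python3 - <<'E'
from h import *
d=arm.snapshot('wrist'); s=arm.sense(); print(s['gripper_width'],s['force'],s['position'])
c=d['frame'][180:380,130:430]; cv2.imwrite('pics/w4.png',cv2.resize(c,None,fx=2.6,fy=2.6))
R=Ro.from_quat(s['eef_rot']); w=s['gripper_width']/2
for dz in(0,-.01,-.0188,-.03):
  print(dz,proj(d,[s['position']+R.apply([x,y,dz]) for x in(.008,) for y in(-w,w)],True).round())
E
```

```text
0.07063275885387048 [-1.48780495  0.06171024 -0.63566153] [ 0.44996668 -0.01559974 -0.02104715]
0 [[224. 226.]
 [329. 226.]]
-0.01 [[222. 232.]
 [331. 232.]]
-0.0188 [[219. 237.]
 [333. 237.]]
-0.03 [[216. 244.]
 [336. 244.]]
```

View pics/w4.png

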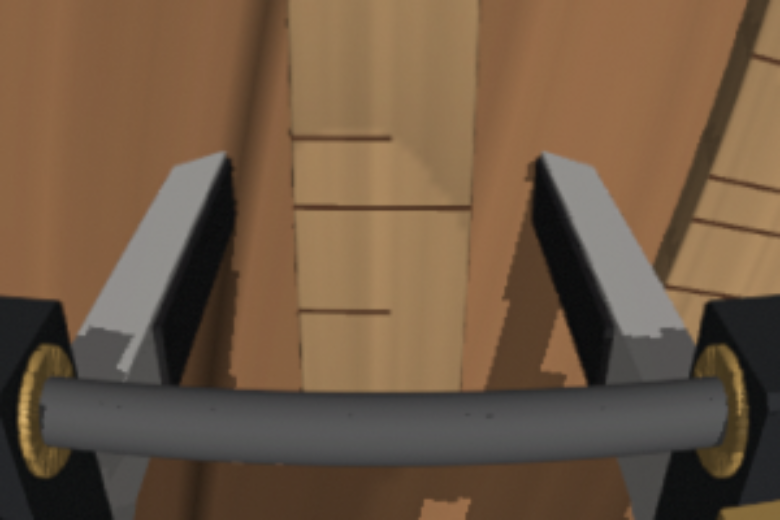

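Request:
jog_arm([
  [0,0,0.01,0,0,0],
  [0,0,0.01,0,0,0],
  [0,0,0.01,0,0,0],
])

```text
time: 11.22
position: [0.45, -0.0156, -0.0221]
eef_rot: [0.632, 0.775, -0.0, -0.0]
force: [0.3, 0.0, -0.8]
gripper_width: 0.0702
finger_force: 0.0
```

Request:
jog_arm([
  [0,0,0.01,0,0,0],
  [0,0,0.01,0,0,0],
  [0,0,0.01,0,0,0],
])

```text
time: 11.6
position: [0.45, -0.0156, -0.0231]
eef_rot: [0.632, 0.775, -0.0, 0.0]
force: [0.6, 0.2, -0.8]
gripper_width: 0.0704
finger_force: 0.0
```

Request:
jog_arm([
  [0,0,0.01,0,0,0],
  [0,0,0.01,0,0,0],
  [0,0,0.01,0,0,0],
])

```text
time: 11.98
position: [0.4501, -0.0156, -0.0233]
eef_rot: [0.632, 0.775, 0.0, 0.0]
force: [-6.0, 0.0, 15.3]
gripper_width: 0.0703
finger_force: 7.6
```

Contact came at reported z=-0.023, so the real fingertip is 23 mm above the reported TCP. I'll rise 3 mm and grip.

Request:
jog_arm([
  [0,0,-0.03,0,0,0],
  [0,0,-0.03,0,0,0],
])

```text
time: 12.22
position: [0.4501, -0.0156, -0.0209]
eef_rot: [0.632, 0.775, 0.0, 0.0]
force: [0.8, -0.5, -0.5]
gripper_width: 0.0705
finger_force: 0.0
```

Request:
jog_arm([
  [0,0,0,0,0,0],
  [0,0,0,0,0,0],
  [0,0,0,0,0,0],
  [0,0,0,0,0,0],
  [0,0,0,0,0,0],
  [0,0,0,0,0,0],
  [0,0,0,0,0,0],
], gripper=-1, force=45)

```text
time: 13.1
position: [0.4499, -0.0156, -0.0211]
eef_rot: [0.632, 0.775, -0.0, -0.0]
force: [0.2, -0.4, -0.6]
gripper_width: 0.0395
finger_force: 45.0
```

Request:
jog_arm([
  [0,0,-0.2,0,0,0],
  [0,0,-0.5,0,0,0],
  [0,0,-0.8,0,0,0],
  [0,0,-0.8,0,0,0],
])

```text
time: 13.6
position: [0.4511, -0.0157, 0.0605]
eef_rot: [0.632, 0.775, 0.001, 0.002]
force: [0.1, -0.1, -1.1]
gripper_width: 0.0395
finger_force: 45.0
```

```bash
python3 - <<'E'
from h import *
d=arm.snapshot('wrist'); go((.58,.06,.1),100)
cv2.imwrite('pics/w5.png',d['frame']); np.savez('w5.npz',**d)
E
```

```text
shift [ 0.4789  1.424  -0.4076] turn [0.0002 0.0001 0.0045] at [ 0.4502 -0.0156  0.0591] t 13.65 w 0.0396 F [-0.6 -0.1 -1.3]
```

View pics/w5.png

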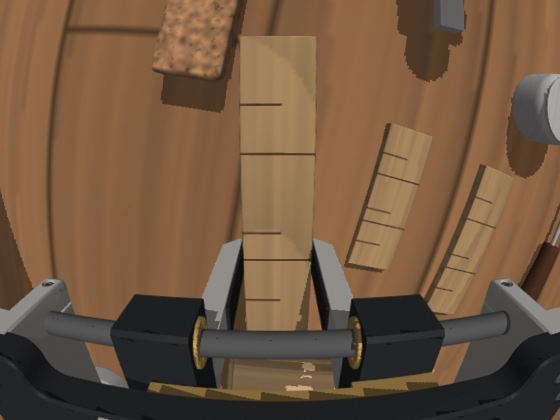

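Request:
jog_arm([
  [0.1,0.3,0,0,0,0],
  [0.15,0.7,0,0,0,0],
  [0.15,0.7,0,0,0,0],
])

```text
time: 14.02
position: [0.5162, 0.0139, 0.0571]
eef_rot: [0.631, 0.775, -0.001, -0.001]
force: [-1.0, 0.3, -1.3]
gripper_width: 0.0397
finger_force: 45.0
```

Request:
jog_arm([
  [0.1,0.3,0,0,0,0.0025],
  [0.14,0.66,0,0,0,0.0025],
  [0.14,0.66,0,0,0,0.0025],
  [0.14,0.66,0,0,0,0.0025],
])

```text
time: 14.52
position: [0.576, 0.0399, 0.0577]
eef_rot: [0.638, 0.77, -0.001, -0.001]
force: [0.1, -0.5, -0.3]
gripper_width: 0.0398
finger_force: 45.0
```

```bash
python3 - <<'E'
from h import *
d=arm.snapshot('wrist'); go((.5772,.0403,.059),100.7)
np.savez('w6.npz',**d)
c=d['frame'][0:200,160:440]; cv2.imwrite('pics/w6.png',cv2.resize(c,None,fx=2.8,fy=2.8,interpolation=cv2.INTER_CUBIC))
E
```

```text
shift [ 0.0027  0.0116 -0.0084] turn [-0.0003 -0.      0.    ] at [0.5761 0.0398 0.0582] t 14.57 w 0.04 F [ 0.5  0.2 -0.3]
```

View pics/w6.png

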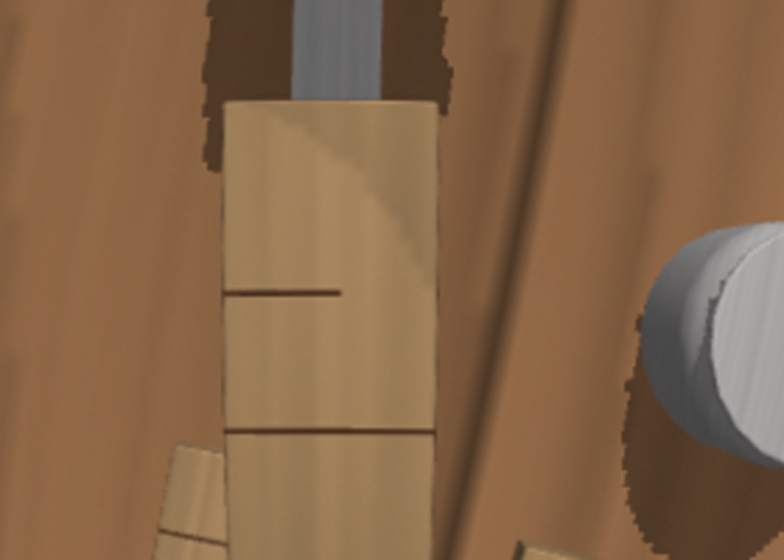

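```bash
python3 - <<'E'
from h import *
d=np.load('w6.npz')
g=cv2.cvtColor(d['frame'],cv2.COLOR_BGR2GRAY).astype(float)
f=d['frame'].astype(float); 
L=[];Rr=[]
for v in range(0,34,3):
    b=f[v,:,0]-f[v,:,2]; m=b>-5; idx=np.where(m[255:305])[0]+255
    if len(idx): L.append(fground(d,(idx[0]-.5,v),.03)); Rr.append(fground(d,(idx[-1]+.5,v),.03))
L=np.array(L);Rr=np.array(Rr); M=(L+Rr)/2
print('w',np.linalg.norm(L-Rr,axis=1).round(4)); p=np.polyfit(M[:,1],M[:,0],1); print('yaw',90+np.degrees(np.arctan(-p[0])), 'x at y',[(y,np.polyval(p,y).round(4)) for y in(.1671,.2,.26)])
for a in(L,Rr):print(90+np.degrees(np.arctan(-np.polyfit(a[:,1],a[:,0],1)[0])),a[0],a[-1])
s=arm.sense();R=Ro.from_quat(s['eef_rot']);print(Ro.as_euler(R,'xyz',degrees=True))
zb=s['position'][2]+.021+.012
for u in[(160+224/2.8,36.5),(160+438/2.8,36.5)]:print('stick end',fground(d,u,zb))
E
```

```text
w [0.0212 0.0212 0.0212 0.0212 0.0218 0.0218 0.0218 0.0211 0.0211 0.021
 0.021  0.021 ]
yaw 98.69865720770932 x at y [(0.1671, np.float64(0.5534)), (0.2, np.float64(0.5484)), (0.26, np.float64(0.5392))]
99.01766531541551 [0.53730919 0.20167946] [0.54149411 0.17638099]
98.37276636643378 [0.55814589 0.20572595] [0.56212747 0.18035254]
[-1.79903833e+02 -1.52489151e-02  1.00707792e+02]
stick end [0.53453612 0.15833305]
stick end [0.57337002 0.16575071]
```

```bash
python3 - <<'E'
from h import *
go((.5756,.034,.0102),99.9)
E
```

```text
shift [-0.0564 -0.015   0.4796] turn [-0.0003 -0.      0.0022] at [0.5761 0.0398 0.0582] t 14.57 w 0.04 F [ 0.5  0.2 -0.3]
```

Request:
jog_arm([
  [-0.056,-0.015,0.2,0,0,0.0022],
  [-0.056,-0.015,0.4,0,0,0.0022],
  [-0.056,-0.015,0.48,0,0,0.0022],
  [-0.056,-0.015,0.48,0,0,0.0022],
  [-0.056,-0.015,0.48,0,0,0.0022],
])

```text
time: 15.2
position: [0.5772, 0.0344, 0.0117]
eef_rot: [0.643, 0.766, 0.0, 0.0]
force: [0.4, -0.4, -1.8]
gripper_width: 0.0394
finger_force: 45.0
```

```bash
python3 - <<'E'
from h import *
go((.5756-.165*.05,.034+.9863*.05,.0102),99.9)
E
```

```text
shift [ 0.4988 -0.0127  0.0154] turn [0.0002 0.     0.0001] at [0.5772 0.0344 0.0117] t 15.2 w 0.0394 F [ 0.4 -0.4 -1.8]
```

Request:
jog_arm([
  [0.15,0,0,0,0,0],
  [0.3,0,0,0,0,0],
  [0.5,0,0,0,0,0],
  [0.5,0,0,0,0,0],
  [0.5,0,0,0,0,0],
])

```text
time: 15.82
position: [0.5683, 0.0838, 0.011]
eef_rot: [0.643, 0.766, -0.0, 0.0]
force: [-0.1, -2.1, -0.1]
gripper_width: 0.0397
finger_force: 45.0
```

```bash
python3 - <<'E'
from h import *
d=arm.snapshot('wrist'); go((.5377-.18*-.165,.2608-.18*.9863,.0102),99.9)
np.savez('w7.npz',**d)
c=d['frame'][0:200,160:440]; cv2.imwrite('pics/w7.png',cv2.resize(c,None,fx=2.8,fy=2.8,interpolation=cv2.INTER_CUBIC))
E
```

```text
shift [-0.001  -0.0094  0.0075] turn [-0.      0.      0.0001] at [0.5683 0.0835 0.0109] t 15.88 w 0.0398 F [-0.2 -0.8 -1.3]
```

View pics/w7.png

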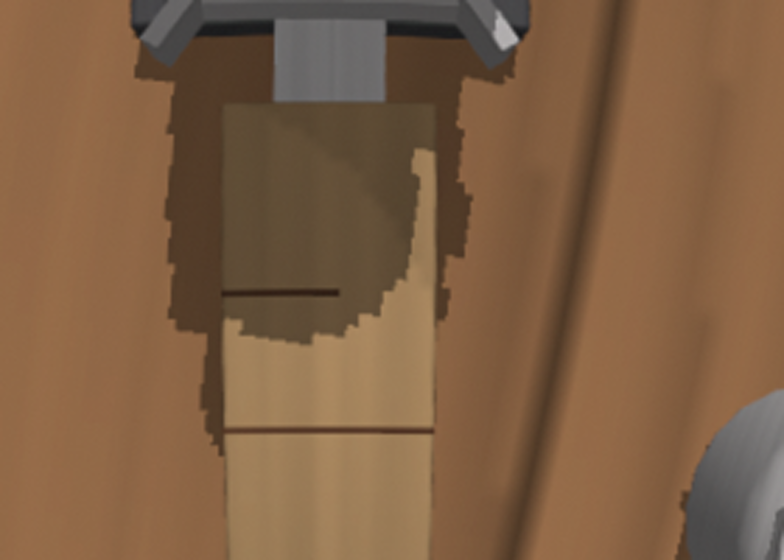

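Request:
jog_arm([
  [0.1,0,0.005,0,0,0],
  [0.2,0,0.005,0,0,0],
  [0.3,0,0.005,0,0,0],
  [0.4,0,0.005,0,0,0],
  [0.4,0,0.005,0,0,0],
])

```text
time: 16.5
position: [0.5612, 0.1239, 0.0105]
eef_rot: [0.643, 0.766, 0.0, -0.0]
force: [-0.3, 0.6, -1.7]
gripper_width: 0.039
finger_force: 45.0
```

Request:
jog_arm([
  [0.1,0,0,0,0,0],
  [0.2,0,0,0,0,0],
  [0.3,0,0,0,0,0],
  [0.3,0,0,0,0,0],
])

```text
time: 17.0
position: [0.556, 0.1534, 0.0104]
eef_rot: [0.643, 0.766, 0.0, -0.0]
force: [-0.2, 0.2, -0.7]
gripper_width: 0.0393
finger_force: 45.0
```

```bash
python3 - <<'E'
from h import *
s=arm.sense();u=np.array([-.165,.9863]);print('pressx TCP',(s['position'][:2]-[.5377,.2608])@u)
go((.5377-.104*-.165,.2608-.104*.9863,.0102),99.9)
E
```

```text
pressx TCP -0.10893218451235566
shift [ 0.0493 -0.0032  0.0024] turn [ 0.     -0.      0.0003] at [0.556  0.1534 0.0104] t 17.0 w 0.0393 F [-0.2  0.2 -0.7]
```

Entering without touching. I'll creep the rest until it meets the backstop.

Request:
jog_arm([
  [0.03,0,0,0,0,0],
  [0.03,0,0,0,0,0],
])

```text
time: 17.25
position: [0.5557, 0.1556, 0.0105]
eef_rot: [0.643, 0.766, -0.0, -0.0]
force: [0.0, 0.2, -0.8]
gripper_width: 0.0392
finger_force: 45.0
```

Request:
jog_arm([
  [0.02,0,0,0,0,0],
  [0.02,0,0,0,0,0],
])

```text
time: 17.5
position: [0.5554, 0.1576, 0.0104]
eef_rot: [0.643, 0.766, 0.0, -0.0]
force: [0.8, 0.2, -0.4]
gripper_width: 0.0393
finger_force: 45.0
```

Request:
jog_arm([
  [0.015,0,0,0,0,0],
  [0.015,0,0,0,0,0],
])

```text
time: 17.75
position: [0.5551, 0.1585, 0.0104]
eef_rot: [0.643, 0.766, -0.0, 0.0]
force: [1.2, -5.4, -0.0]
gripper_width: 0.0395
finger_force: 45.0
```

Request:
jog_arm([
  [0.01,0,0.01,0,0,0],
  [0.01,0,0.01,0,0,0],
])

```text
time: 18.0
position: [0.555, 0.1586, 0.0093]
eef_rot: [0.643, 0.766, -0.001, 0.001]
force: [1.1, -11.9, 0.4]
gripper_width: 0.0392
finger_force: 45.0
```

Request:
jog_arm([
  [0,0,0,0,0,0],
  [0,0,0,0,0,0],
  [0,0,0,0,0,0],
], gripper=0.25)

```text
time: 18.38
position: [0.5549, 0.1602, 0.0095]
eef_rot: [0.643, 0.766, 0.0, -0.0]
force: [0.8, -0.6, 0.8]
gripper_width: 0.0585
finger_force: 0.0
```

Request:
jog_arm([
  [0,0,-0.2,0,0,0],
  [0,0,-0.6,0,0,0],
  [0,0,-1,0,0,0],
  [0,0,-1,0,0,0],
])

```text
time: 18.88
position: [0.5563, 0.1606, 0.1126]
eef_rot: [0.643, 0.766, 0.002, 0.002]
force: [-0.3, 0.3, -0.8]
gripper_width: 0.0586
finger_force: 0.0
```

Request:
jog_arm([
  [0,0,-0.5,0,0,0],
  [0,0,-0.5,0,0,0],
  [0.5,0,-0.5,0,0,0],
  [0.9,0,-0.5,0,0,0],
  [0.9,0,-0.5,0,0,0],
  [0.9,0,-0.5,0,0,0],
], gripper=-1)

```text
time: 19.62
position: [0.5391, 0.2482, 0.1582]
eef_rot: [0.643, 0.766, -0.001, -0.0]
force: [-0.8, -0.2, -0.2]
gripper_width: 0.0025
finger_force: 0.0
```

```bash
python3 - <<'E'
from h import *
d=arm.snapshot('wrist'); go((.5377,.2608,.1),99.9)
for n in('plunger_top','press'):
  for o in arm.outline_of('wrist',n)[:2]: print(n,round(o['score'],2),o['uv'],rect(d,o['pixels'],.1395,True),fground(d,o['uv'],.1395))
t=arm.snapshot('top')
for o in arm.outline_of('top','stick_long')[:3]: print(o['score'],o['uv'],rect(t,o['pixels'],.043))
cv2.imwrite('pics/w8.png',np.hstack([d['frame'][0:300,130:430],t['frame'][130:290,150:450].repeat(2,0)[:300]]))
E
```

```text
shift [0.1309 0.0068 0.5858] turn [-0.0002  0.0001  0.    ] at [0.5393 0.2478 0.1586] t 19.68 w 0.0009 F [ 0.1 -0.7 -0. ]
plunger_top 0.97 [277.2, 208.6] [537.2, 263.2, 42.0, 41.9, -51.6] [0.53710603 0.26283324]
plunger_top 0.26 [390.3, 372.9] [677.5, 109.2, 61.3, 21.0, -89.4] [0.67903893 0.1119916 ]
press 0.96 [278.2, 157.6] [532.0, 294.5, 106.6, 58.4, -80.9] [0.53138    0.29924728]
0.78 [254.8, 209.1] [556.3, 148.0, 101.6, 40.7, -78.9]
0.48 [386.1, 207.0] [554.8, -270.9, 235.0, 223.3, 4.0]
0.19 [294.8, 215.7] [539.1, 19.4, 115.4, 37.0, 89.1]
```

View pics/w8.png

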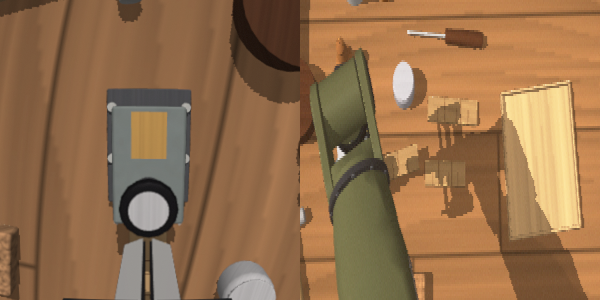

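Request:
jog_arm([
  [0.145,0,0,0,0,0],
  [0.145,0.005,0.2,0,0,0],
  [0.145,0.005,0.35,0,0,0],
  [0.145,0.005,0.45,0,0,0],
  [0.145,0.005,0.54,0,0,0],
  [0.145,0.005,0.56,0,0,0],
])

```text
time: 20.62
position: [0.5371, 0.2633, 0.1037]
eef_rot: [0.643, 0.766, -0.0, -0.0]
force: [-5.6, -0.4, 9.2]
gripper_width: 0.0005
finger_force: 4.4
```

Request:
jog_arm([
  [0,0,0.02,0,0,0],
  [0,0,0.035,0,0,0],
  [0,0,0.035,0,0,0],
])

```text
time: 21.0
position: [0.5371, 0.2633, 0.1008]
eef_rot: [0.643, 0.766, 0.0, -0.0]
force: [-7.5, -0.9, 9.8]
gripper_width: 0.0003
finger_force: 5.0
```

Request:
jog_arm([
  [0,0,0.01,0,0,0],
  [0,0,0.02,0,0,0],
  [0,0,0.02,0,0,0],
])

```text
time: 21.38
position: [0.5371, 0.2633, 0.0989]
eef_rot: [0.643, 0.766, 0.0, -0.0]
force: [-7.1, -1.5, 10.6]
gripper_width: 0.0004
finger_force: 5.4
```

Request:
jog_arm([
  [0,0,0.01,0,0,0],
  [0,0,0.01,0,0,0],
  [0,0,0.01,0,0,0],
])

```text
time: 21.75
position: [0.5372, 0.2633, 0.0981]
eef_rot: [0.643, 0.766, 0.0, -0.0]
force: [-8.1, -1.6, 11.5]
gripper_width: 0.0007
finger_force: 5.6
```

Request:
jog_arm([
  [0,0,0.005,0,0,0],
  [0,0,0.005,0,0,0],
  [0,0,0.005,0,0,0],
])

```text
time: 22.12
position: [0.5372, 0.2633, 0.0977]
eef_rot: [0.643, 0.766, 0.0, -0.0]
force: [-8.4, -1.8, 12.6]
gripper_width: 0.0006
finger_force: 6.4
```

Request:
jog_arm([
  [0,0,0.01,0,0,0],
  [0,0,0.01,0,0,0],
  [0,0,0.01,0,0,0],
])

```text
time: 22.5
position: [0.5373, 0.2633, 0.0976]
eef_rot: [0.643, 0.766, 0.0, 0.0]
force: [-12.7, -3.7, 20.6]
gripper_width: 0.0005
finger_force: 10.4
```

```bash
python3 - <<'E'
from h import *
go((.5377,.2608,.16),99.9); s=arm.sense(); print(s['force'],s['torque'])
E
```

```text
shift [-2.540e-02  5.000e-04 -6.237e-01] turn [ 0.0001 -0.0001  0.0001] at [0.5373 0.2633 0.0976] t 22.5 w 0.0005 F [-12.7  -3.7  20.6]
[-12.71131325  -3.6542568   20.55294426] [-0.65059624  2.36215827  0.02183983]
```

Request:
jog_arm([
  [0,0,-0.2,0,0,0],
  [0,0,-0.6,0,0,0],
  [-0.4,0,-0.63,0,0,0],
  [-0.95,0,-0.63,0,0,0],
  [-0.95,0,-0.63,0,0,0],
])

```text
time: 23.12
position: [0.5545, 0.1667, 0.1587]
eef_rot: [0.645, 0.764, 0.0, 0.0]
force: [-0.1, 0.3, 0.3]
gripper_width: 0.0005
finger_force: 0.0
```

Request:
jog_arm([
  [-0.105,0,0,0,0,0],
  [-0.105,0,0.2,0,0,0],
  [-0.105,0,0.5,0,0,0],
  [-0.105,0,0.8,0,0,0],
  [-0.105,0,0.8,0,0,0],
], gripper=0.3)

```text
time: 23.75
position: [0.5544, 0.1594, 0.0767]
eef_rot: [0.643, 0.766, -0.001, -0.001]
force: [0.0, 0.4, 0.9]
gripper_width: 0.047
finger_force: 0.0
```

```bash
python3 - <<'E'
from h import *
d=arm.snapshot('wrist'); go((.5552,.159,.009),99.9)
for o in arm.outline_of('wrist','stick_long')[:2]: print(o['score'],o['uv'],rect(d,o['pixels'],.042,True))
E
```

```text
shift [-0.0053 -0.0018  0.6941] turn [-0.0002 -0.      0.0002] at [0.5554 0.1596 0.0784] t 23.8 w 0.0509 F [-0.3  0.5  0.1]
0.8 [278.0, 215.6] [556.2, 158.4, 121.9, 40.9, -80.3]
```

Request:
jog_arm([
  [0,0,0.1,0,0,0],
  [0,0,0.35,0,0,0],
  [0,0,0.6,0,0,0],
  [0,0,0.69,0,0,0],
  [0,0,0.69,0,0,0],
])

```text
time: 24.48
position: [0.5557, 0.1592, 0.0096]
eef_rot: [0.643, 0.766, -0.0, -0.0]
force: [-0.1, 0.4, 0.0]
gripper_width: 0.0609
finger_force: 0.0
```

Request:
jog_arm([
  [0,0,0,0,0,0],
  [0,0,0,0,0,0],
  [0,0,0,0,0,0],
  [0,0,0,0,0,0],
  [0,0,0,0,0,0],
], gripper=-1, force=45)

```text
time: 25.1
position: [0.5559, 0.1592, 0.01]
eef_rot: [0.643, 0.766, 0.0, 0.0]
force: [-0.5, -0.8, 6.4]
gripper_width: 0.0393
finger_force: 45.0
```

Request:
jog_arm([
  [-0.1,0,-0.008,0,0,0],
  [-0.35,0,-0.008,0,0,0],
  [-0.7,0,-0.008,0,0,0],
  [-0.7,0,-0.008,0,0,0],
])

```text
time: 25.6
position: [0.5678, 0.0879, 0.01]
eef_rot: [0.644, 0.765, -0.0, -0.0]
force: [0.7, 0.3, 0.2]
gripper_width: 0.0396
finger_force: 45.0
```

Request:
jog_arm([
  [-0.4,0,-0.02,0,0,0],
  [-0.9,0,-0.1,0,0,0],
  [-0.9,0,-0.6,0,0,0],
  [-0.9,0,-0.6,0,0,0],
])

```text
time: 26.1
position: [0.5849, 0.0014, 0.0735]
eef_rot: [0.643, 0.765, 0.002, 0.002]
force: [-0.1, -0.8, -1.5]
gripper_width: 0.0397
finger_force: 45.0
```

```bash
python3 - <<'E'
from h import *
d=arm.snapshot('wrist'); t=arm.snapshot('top'); 
for o in arm.outline_of('wrist','stick_long')[:2]: print(o['score'],o['uv'],rect(d,o['pixels'],arm.sense()['position'][2]+.033,True))
for o in arm.outline_of('top','tray')[:1]: print(o['score'],o['uv'],rect(t,o['pixels'],.019))
go((.5552,-.2,.07),95)
E
```

```text
0.74 [278.2, 175.1] [579.2, 34.8, 181.4, 40.9, -79.6]
0.64 [388.5, 207.9] [559.7, -279.7, 244.8, 231.3, 4.2]
shift [-1.943  -0.6181 -0.0103] turn [-0.0003 -0.0001  0.0138] at [0.5824 0.0021 0.0689] t 26.3 w 0.0397 F [ 0.1 -0.  -1.3]
```

```bash
python3 - <<'E'
from h import *
go((.4995,-.3154,.06),94.2)
E
```

```text
shift [-2.9831 -1.3663  0.0907] turn [-0.0003 -0.0001  0.016 ] at [0.5824 0.0021 0.0689] t 26.3 w 0.0397 F [ 0.1 -0.  -1.3]
```

Request:
jog_arm([
  [-0.5,-0.2,0,0,0,0.008],
  [-1,-0.46,0,0,0,0.016],
  [-1,-0.46,0,0,0,0.016],
])

```text
time: 26.68
position: [0.5537, -0.1073, 0.0691]
eef_rot: [0.682, 0.731, -0.001, -0.001]
force: [0.8, 0.1, -0.4]
gripper_width: 0.0393
finger_force: 45.0
```

```bash
python3 - <<'E'
from h import *
go((.4995,-.3154,.06),94.2)
E
```

```text
shift [-2.0389 -0.6841  0.0913] turn [-0.0003 -0.0001 -0.0007] at [ 0.5537 -0.1073  0.0691] t 26.68 w 0.0393 F [ 0.8  0.1 -0.4]
```

Request:
jog_arm([
  [-0.5,-0.2,0,0,0,0],
  [-1,-0.34,0,0,0,0],
  [-1,-0.34,0,0,0,0],
])

```text
time: 27.05
position: [0.5278, -0.2087, 0.0693]
eef_rot: [0.682, 0.732, -0.0, -0.001]
force: [0.0, -0.2, -0.5]
gripper_width: 0.0395
finger_force: 45.0
```

Request:
jog_arm([
  [-0.5,-0.2,0,0,0,0],
  [-1,-0.34,0.09,0,0,0],
  [-1,-0.34,0.09,0,0,0],
  [-1,-0.34,0.09,0,0,0],
])

```text
time: 27.55
position: [0.5023, -0.3078, 0.0606]
eef_rot: [0.68, 0.733, 0.0, -0.001]
force: [-0.1, -0.3, -0.7]
gripper_width: 0.0394
finger_force: 45.0
```

```bash
python3 - <<'E'
from h import *
d=arm.snapshot('wrist'); go((.4995,-.3154,-.015),94.2)
z=arm.sense()['position'][2]+.033
for n,zz in(('stick_long',z),('tray',.019)):
  for o in arm.outline_of('wrist',n)[:2]: print(n,o['score'],o['uv'],rect(d,o['pixels'],zz,True))
t=arm.snapshot('top')
for o in arm.outline_of('top','tray')[:1]: print(o['score'],o['uv'],rect(t,o['pixels'],.019))
E
```

```text
shift [-0.0759 -0.0351  0.7593] turn [-0.0001 -0.0001  0.0002] at [ 0.5025 -0.3076  0.0609] t 27.6 w 0.0392 F [ 0.2  0.4 -0.3]
stick_long 0.57 [276.2, 176.7] [500.1, -272.5, 176.4, 40.4, -85.7]
tray 0.55 [380.0, 161.9] [603.3, -278.2, 220.4, 150.3, -85.6]
```

Request:
jog_arm([
  [-0.076,-0.035,0.2,0,0,0],
  [-0.076,-0.035,0.45,0,0,0],
  [-0.076,-0.035,0.65,0,0,0],
  [-0.076,-0.035,0.75,0,0,0],
  [-0.076,-0.035,0.75,0,0,0],
])

```text
time: 28.42
position: [0.4988, -0.3172, -0.0144]
eef_rot: [0.681, 0.732, -0.0, -0.0]
force: [-0.2, 0.4, -1.2]
gripper_width: 0.0395
finger_force: 45.0
```

Request:
jog_arm([
  [0,0,0.01,0,0,0],
  [0,0,0.01,0,0,0],
])

```text
time: 28.68
position: [0.4991, -0.3173, -0.0146]
eef_rot: [0.681, 0.732, 0.0, 0.0]
force: [-0.5, -0.2, -0.7]
gripper_width: 0.0391
finger_force: 45.0
```

Request:
jog_arm([
  [0,0,0.01,0,0,0],
  [0,0,0.01,0,0,0],
])

```text
time: 28.92
position: [0.499, -0.3172, -0.0157]
eef_rot: [0.681, 0.732, 0.0, 0.0]
force: [0.3, -0.2, -0.2]
gripper_width: 0.0396
finger_force: 45.0
```

Request:
jog_arm([
  [0,0,0,0,0,0],
  [0,0,0,0,0,0],
  [0,0,0,0,0,0],
], gripper=0.25)

```text
time: 29.3
position: [0.4989, -0.3172, -0.0157]
eef_rot: [0.681, 0.732, 0.0, 0.0]
force: [1.3, -0.1, 0.1]
gripper_width: 0.0586
finger_force: 0.0
```

Request:
jog_arm([
  [0,0,-0.2,0,0,0],
  [0,0,-0.6,0,0,0],
  [0,0,-1,0,0,0],
  [0,0,-1,0,0,0],
])

```text
time: 29.8
position: [0.5004, -0.3182, 0.0888]
eef_rot: [0.681, 0.732, 0.0, 0.003]
force: [0.5, -0.8, 0.3]
gripper_width: 0.0587
finger_force: 0.0
```

```bash
python3 - <<'E'
from h import *
d=arm.snapshot('wrist'); t=arm.snapshot('top')
cv2.imwrite('pics/w9.png',np.hstack([d['frame'],t['frame'][100:300,130:460].repeat(2,0)[:, :]]) if 0 else d['frame'])
for n,zz in(('stick_long',.017),('tray',.019)):
  for o in arm.outline_of('wrist',n)[:2]: print(n,o['score'],o['uv'],rect(d,o['pixels'],zz,True))
for n in('stick_mid','stick_short','stick_long','tray'):
  for c,dd in(('top',t),('wrist',d)):
    for o in arm.outline_of(c,n)[:3]: print(c,n,round(o['score'],2),o['uv'],rect(dd,o['pixels'],.012,c=='wrist'))
go((.640,-.03,.06),87)
E
```

```text
stick_long 0.58 [275.1, 160.6] [497.0, -286.9, 186.1, 41.0, -85.6]
top stick_mid 0.85 [299.8, 185.7] [643.1, -8.9, 154.2, 42.3, 86.2]
top stick_short 0.66 [294.6, 215.4] [544.7, 16.1, 121.5, 44.2, 89.1]
top stick_short 0.36 [209.3, 219.6] [538.7, 263.9, 185.8, 97.8, -82.4]
top stick_long 0.94 [208.7, 310.0] [256.9, 274.8, 180.6, 42.3, 22.9]
top stick_long 0.84 [386.5, 229.9] [497.1, -269.6, 154.2, 40.7, -86.1]
wrist stick_long 0.58 [275.1, 160.6] [497.0, -287.8, 189.5, 41.7, -85.6]
top tray 0.61 [380.2, 198.6] [561.6, -278.7, 237.6, 220.1, 3.8]
shift [2.7607 1.617  0.2403] turn [-0.0001 -0.      0.0199] at [ 0.4988 -0.3171  0.084 ] t 30.4 w 0.0588 F [ 0.3 -0.1 -0.2]
```

View pics/w9.png

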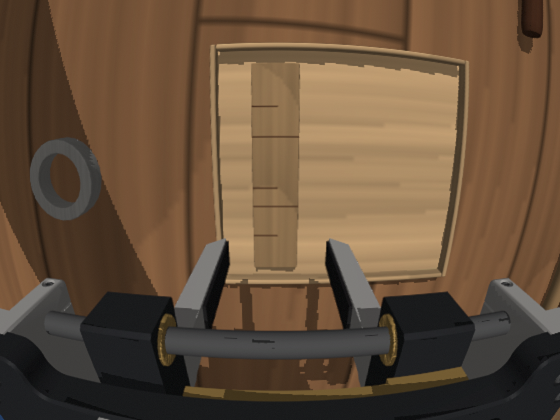

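Long stick lies flat in the tray (pixels 252–299 × 63–268). Next is the mid stick.

```bash
python3 - <<'E'
from h import *
go((.6404,-.0489,.08),86.2)
E
```

```text
shift [2.572  1.6071 0.0402] turn [-0.0001 -0.      0.0222] at [ 0.4988 -0.3171  0.084 ] t 30.4 w 0.0588 F [ 0.3 -0.1 -0.2]
```

Request:
jog_arm([
  [0.5,0.3,0,0,0,0],
  [0.86,0.54,0,0,0,0],
  [0.86,0.54,0,0,0,0],
], gripper=0.5)

```text
time: 30.78
position: [0.5475, -0.2253, 0.0842]
eef_rot: [0.68, 0.734, 0.0, -0.0]
force: [0.0, -1.7, -0.7]
gripper_width: 0.0703
finger_force: 0.0
```

Request:
jog_arm([
  [0.5,0.3,0,0,0,0],
  [0.86,0.54,0,0,0,0],
  [0.86,0.54,0,0,0,0],
])

```text
time: 31.15
position: [0.5947, -0.1364, 0.084]
eef_rot: [0.68, 0.733, -0.0, -0.0]
force: [-0.1, -0.4, -0.8]
gripper_width: 0.0704
finger_force: 0.0
```

Request:
jog_arm([
  [0.5,0.3,0,0,0,0.01],
  [0.85,0.53,0.02,0,0,0.022],
  [0.85,0.53,0.02,0,0,0.022],
  [0.85,0.53,0.02,0,0,0.022],
])

```text
time: 31.65
position: [0.6403, -0.0508, 0.0821]
eef_rot: [0.73, 0.683, -0.0, -0.0]
force: [0.5, -0.3, -0.0]
gripper_width: 0.0705
finger_force: 0.0
```

```bash
python3 - <<'E'
from h import *
d=arm.snapshot('wrist')
for n in('stick_mid','stick_short'):
  for o in arm.outline_of('wrist',n)[:3]: print(n,round(o['score'],2),o['uv'],rect(d,o['pixels'],.012,True))
go((.6404,-.0489,-.0205),86.2)
E
```

```text
stick_mid 0.66 [274.5, 156.6] [643.5, -10.1, 154.2, 40.3, 86.5]
shift [ 0.0176 -0.0012  1.0289] turn [-0.      0.     -0.0001] at [ 0.6404 -0.0507  0.0824] t 31.8 w 0.0705 F [ 0.7  0.1 -0.6]
```

Request:
jog_arm([
  [0.007,0.007,0.4,0,0,0],
  [0.007,0.007,0.8,0,0,0],
  [0.007,0.007,0.95,0,0,0],
  [0.007,0.007,0.98,0,0,0],
  [0.007,0.007,0.98,0,0,0],
])

```text
time: 32.42
position: [0.6423, -0.0488, -0.0143]
eef_rot: [0.73, 0.684, 0.001, 0.001]
force: [0.3, -0.1, 1.7]
gripper_width: 0.0706
finger_force: 0.0
```

Request:
jog_arm([
  [0,0,0.02,0,0,0],
  [0,0,0.05,0,0,0],
  [0,0,0.05,0,0,0],
])

```text
time: 32.8
position: [0.6415, -0.0485, -0.0208]
eef_rot: [0.73, 0.684, -0.0, -0.0]
force: [0.7, 0.8, -0.4]
gripper_width: 0.0705
finger_force: 0.0
```

Request:
jog_arm([
  [0,0,0,0,0,0],
  [0,0,0,0,0,0],
  [0,0,0,0,0,0],
  [0,0,0,0,0,0],
  [0,0,0,0,0,0],
  [0,0,0,0,0,0],
], gripper=-1)

```text
time: 33.55
position: [0.6415, -0.0485, -0.0207]
eef_rot: [0.73, 0.684, -0.0, 0.0]
force: [-1.8, 0.3, 0.4]
gripper_width: 0.0396
finger_force: 45.0
```

Request:
jog_arm([
  [0,0,-0.2,0,0,0],
  [0,0,-0.5,0,0,0],
  [0,0,-0.8,0,0,0],
  [0,0,-0.8,0,0,0],
  [0,0,-0.8,0,0,0],
])

```text
time: 34.17
position: [0.6412, -0.0484, 0.0588]
eef_rot: [0.73, 0.684, -0.0, -0.0]
force: [0.1, -0.0, -1.5]
gripper_width: 0.0392
finger_force: 45.0
```

```bash
python3 - <<'E'
from h import *
go((.5743,.0418,.06),99.9)
E
```

```text
shift [ 0.8567 -0.726  -0.0113] turn [-0.0001 -0.     -0.0379] at [ 0.6412 -0.0484  0.0588] t 34.17 w 0.0392 F [ 0.1 -0.  -1.5]
```

Request:
jog_arm([
  [0.3,-0.4,0,0,0,-0.012],
  [0.7,-0.7,0,0,0,-0.026],
  [0.857,-0.726,0,0,0,-0.038],
  [0.857,-0.726,0,0,0,-0.038],
  [0.857,-0.726,0,0,0,-0.038],
  [0.857,-0.726,0,0,0,-0.038],
])

```text
time: 34.92
position: [0.5747, 0.0409, 0.0589]
eef_rot: [0.644, 0.765, -0.0, -0.0]
force: [-0.9, -0.3, 0.2]
gripper_width: 0.0393
finger_force: 45.0
```

```bash
cat >> h.py <<'E'
def align(d):
    """tongue centre line vs held stick edges, image rows near stick end"""
    s=arm.sense(); z=s['position'][2]+.033
    u=np.array([-.165,.9863]); n=np.array([.9863,.165])
    for o in arm.outline_of('wrist','stick_long')[:1]+arm.outline_of('wrist','stick_mid')[:1]+arm.outline_of('wrist','stick_short')[:1]:
        r=rect(d,o['pixels'],z,True); c=np.array(r[:2])/1000-[.5377,.2608]
        print(round(o['score'],2),r,'press x,y',(c@u).round(4),(c@n).round(4))
    f=d['frame'].astype(float); M=[]
    for v in range(0,36,3):
        idx=np.where((f[v,:,0]-f[v,:,2]>-5)[255:305])[0]+255
        if len(idx)>15:
            m=(fground(d,(idx[0]-.5,v),.03)+fground(d,(idx[-1]+.5,v),.03))/2-[.5377,.2608]; M.append((m@u,m@n))
    if M: print('tongue',np.round(M[0],4),np.round(M[-1],4))
E
python3 - <<'E'
from h import *
d=arm.snapshot('wrist'); align(d)
c=d['frame'][0:200,160:440]; cv2.imwrite('pics/w10.png',cv2.resize(c,None,fx=2.8,fy=2.8,interpolation=cv2.INTER_CUBIC))
go((.5743,.0418,.0107),99.9)
E
```

```text
0.69 [568.4, 78.7, 155.5, 40.1, -79.7] press x,y -0.1847 0.0002
0.7 [543.8, 55.6, 77.0, 17.7, 88.4] press x,y -0.2034 -0.0278
tongue [-0.0564  0.0003] [-0.0821  0.0001]
shift [ 0.0049 -0.0032  0.4842] turn [-0. -0. -0.] at [0.5747 0.0414 0.0591] t 35.12 w 0.0392 F [0.3 0.2 0.2]
```

View pics/w10.png

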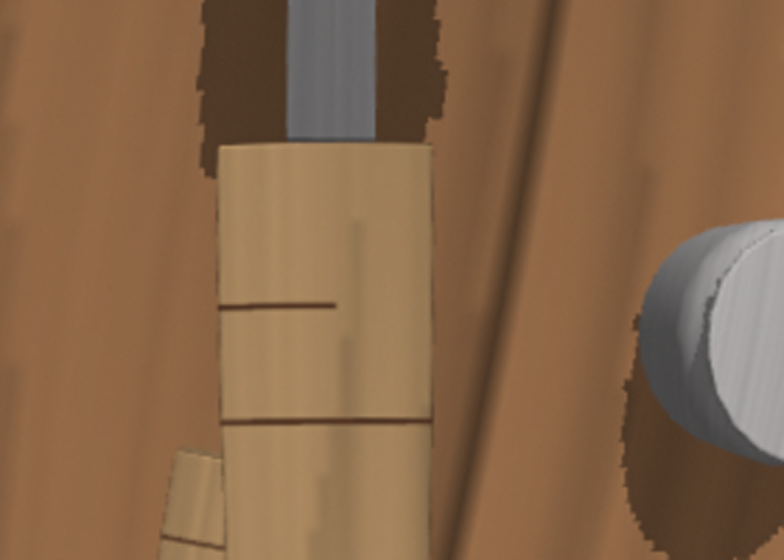

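Request:
jog_arm([
  [0,0,0.2,0,0,0.0015],
  [0,0,0.4,0,0,0.0015],
  [0,0,0.484,0,0,0.0015],
  [0,0,0.484,0,0,0.0015],
  [0,0,0.484,0,0,0.0015],
])

```text
time: 35.75
position: [0.5751, 0.0418, 0.0116]
eef_rot: [0.647, 0.763, 0.0, 0.0]
force: [0.0, -0.1, -0.3]
gripper_width: 0.039
finger_force: 45.0
```

Request:
jog_arm([
  [0.15,0,0,0,0,0],
  [0.3,0,0,0,0,0],
  [0.45,0,0,0,0,0],
  [0.5,0,0,0,0,0],
  [0.5,0,0,0,0,0],
])

```text
time: 36.38
position: [0.5665, 0.0915, 0.0109]
eef_rot: [0.647, 0.763, -0.0, 0.0]
force: [-0.2, 0.5, -0.7]
gripper_width: 0.0398
finger_force: 45.0
```

```bash
python3 - <<'E'
from h import *
d=arm.snapshot('wrist'); align(d)
f=d['frame'].astype(int)
for v in(26,33,40,48): 
    row=f[v,200:360]; g=np.abs(np.diff(row,axis=0)).sum(1); print(v,[(i+200.5,int(g[i])) for i in np.where(g>45)[0]])
go((.5377+.165*.096,.2608-.9863*.096,.0107),99.4)
E
```

```text
0.56 [560.2, 129.2, 155.7, 41.0, -80.2] press x,y -0.1335 0.0005
0.67 [555.2, 54.6, 40.0, 15.6, 88.0] press x,y -0.2063 -0.0168
tongue [-0.0219  0.0023] [-0.0425  0.0001]
26 [(np.float64(208.5), 47), (np.float64(217.5), 60), (np.float64(255.5), 54), (np.float64(256.5), 105), (np.float64(295.5), 78), (np.float64(296.5), 59), (np.float64(333.5), 61), (np.float64(334.5), 211), (np.float64(335.5), 54), (np.float64(342.5), 80), (np.float64(343.5), 95), (np.float64(344.5), 53)]
33 [(np.float64(206.5), 80), (np.float64(207.5), 47), (np.float64(255.5), 57), (np.float64(256.5), 99), (np.float64(295.5), 65), (np.float64(296.5), 60), (np.float64(341.5), 55), (np.float64(342.5), 55)]
40 [(np.float64(213.5), 61), (np.float64(255.5), 86), (np.float64(256.5), 68), (np.float64(295.5), 51), (np.float64(296.5), 78), (np.float64(323.5), 61), (np.float64(324.5), 50), (np.float64(338.5), 70)]
48 [(np.float64(219.5), 100), (np.float64(255.5), 80), (np.float64(256.5), 59), (np.float64(295.5), 68), (np.float64(296.5), 62), (np.float64(322.5), 96)]
shift [ 0.7651 -0.006   0.0011] turn [-0.      0.     -0.0001] at [0.5666 0.0907 0.0108] t 36.58 w 0.0394 F [ 0.5 -0.5 -1. ]
```

Request:
jog_arm([
  [0.1,-0.003,0,0,0,0],
  [0.2,-0.003,0,0,0,0],
  [0.3,-0.003,0,0,0,0],
  [0.4,-0.003,0,0,0,0],
  [0.4,-0.003,0,0,0,0],
])

```text
time: 37.2
position: [0.5595, 0.1314, 0.0108]
eef_rot: [0.646, 0.763, -0.0, -0.0]
force: [1.6, -0.5, -1.0]
gripper_width: 0.0394
finger_force: 45.0
```

Request:
jog_arm([
  [0.1,0,0,0,0,0],
  [0.2,0,0,0,0,0],
  [0.3,0,0,0,0,0],
  [0.33,0,0,0,0,0],
  [0.33,0,0,0,0,0],
])

```text
time: 37.83
position: [0.5543, 0.1633, 0.0108]
eef_rot: [0.647, 0.763, -0.0, 0.0]
force: [0.8, -0.0, -0.1]
gripper_width: 0.0392
finger_force: 45.0
```

Request:
jog_arm([
  [0.02,0,0,0,0,0],
  [0.035,0,0,0,0,0],
  [0.035,0,0,0,0,0],
])

```text
time: 38.2
position: [0.5537, 0.1665, 0.0109]
eef_rot: [0.647, 0.763, -0.0, -0.0]
force: [0.5, -0.2, -0.7]
gripper_width: 0.0394
finger_force: 45.0
```

Request:
jog_arm([
  [0.015,0,0,0,0,0],
  [0.015,0,0,0,0,0],
])

```text
time: 38.45
position: [0.5536, 0.1668, 0.0108]
eef_rot: [0.647, 0.763, -0.001, 0.001]
force: [0.5, -9.2, 0.3]
gripper_width: 0.0397
finger_force: 45.0
```

Request:
jog_arm([
  [0.015,0,0,0,0,0],
  [0.015,0,0,0,0,0],
])

```text
time: 38.7
position: [0.5535, 0.1669, 0.0107]
eef_rot: [0.647, 0.762, -0.002, 0.001]
force: [2.0, -18.7, 0.2]
gripper_width: 0.0396
finger_force: 45.0
```

Request:
jog_arm([
  [0.008,0,0.008,0,0,0],
  [0.008,0,0.008,0,0,0],
])

```text
time: 38.95
position: [0.5535, 0.1669, 0.0099]
eef_rot: [0.647, 0.762, -0.002, 0.001]
force: [2.5, -23.7, 0.5]
gripper_width: 0.0392
finger_force: 45.0
```

Request:
jog_arm([
  [-0.03,0,0,0,0,0],
  [-0.03,0,0,0,0,0],
])

```text
time: 39.2
position: [0.5537, 0.1668, 0.01]
eef_rot: [0.647, 0.763, -0.0, 0.0]
force: [1.1, -5.9, -0.7]
gripper_width: 0.0395
finger_force: 45.0
```

Request:
jog_arm([
  [0,0,0,0,0,0],
  [0,0,0,0,0,0],
  [0,0,0,0,0,0],
], gripper=0.25)

```text
time: 39.58
position: [0.5536, 0.1676, 0.0101]
eef_rot: [0.647, 0.763, 0.0, -0.0]
force: [-0.5, -0.4, -0.5]
gripper_width: 0.0586
finger_force: 0.0
```

Request:
jog_arm([
  [0,0,-0.2,0,0,0],
  [0,0,-0.6,0,0,0],
  [0,0,-1,0,0,0],
  [0,0,-1,0,0,0],
])

```text
time: 40.08
position: [0.555, 0.1678, 0.1131]
eef_rot: [0.647, 0.763, 0.002, 0.002]
force: [-0.8, -0.2, -0.4]
gripper_width: 0.0588
finger_force: 0.0
```

Request:
jog_arm([
  [0,0,-0.5,0,0,0],
  [0,0,-0.5,0,0,0],
  [0.5,0,-0.5,0,0,0],
  [0.9,0,-0.5,0,0,0],
  [0.9,0,-0.5,0,0,0],
  [0.9,0,-0.5,0,0,0],
], gripper=-1)

```text
time: 40.83
position: [0.5386, 0.2556, 0.1588]
eef_rot: [0.647, 0.763, -0.001, -0.0]
force: [-0.4, -1.1, 0.3]
gripper_width: 0.0024
finger_force: 0.0
```

```bash
python3 - <<'E'
from h import *
go((.5371,.2631,.1026),99.4)
E
```

```text
shift [ 0.0767 -0.002   0.5619] turn [-0.0003  0.0001  0.    ] at [0.5386 0.2556 0.1588] t 40.83 w 0.0024 F [-0.4 -1.1  0.3]
```

Request:
jog_arm([
  [0.077,0,0,0,0,0],
  [0.077,0,0.2,0,0,0],
  [0.077,0,0.35,0,0,0],
  [0.077,0,0.45,0,0,0],
  [0.077,0,0.54,0,0,0],
  [0.077,0,0.58,0,0,0],
  [0.077,0,0.61,0,0,0],
])

```text
time: 41.7
position: [0.5376, 0.2634, 0.0997]
eef_rot: [0.647, 0.763, -0.0, 0.0]
force: [-6.4, -4.0, 10.2]
gripper_width: 0.0008
finger_force: 5.3
```

Request:
jog_arm([
  [0,0,0.015,0,0,0],
  [0,0,0.025,0,0,0],
  [0,0,0.025,0,0,0],
])

```text
time: 42.08
position: [0.5376, 0.2634, 0.0977]
eef_rot: [0.647, 0.763, -0.0, 0.0]
force: [-7.8, -4.1, 13.0]
gripper_width: 0.0003
finger_force: 6.2
```

Request:
jog_arm([
  [0,0,0.005,0,0,0],
  [0,0,0.005,0,0,0],
  [0,0,0.005,0,0,0],
  [0,0,0.005,0,0,0],
])

```text
time: 42.58
position: [0.5377, 0.2634, 0.0977]
eef_rot: [0.647, 0.763, 0.0, 0.0]
force: [-8.6, -4.9, 16.2]
gripper_width: 0.0008
finger_force: 8.1
```

Request:
jog_arm([
  [0,0,-0.2,0,0,0],
  [0,0,-0.6,0,0,0],
  [-0.4,0,-0.63,0,0,0],
  [-0.975,0,-0.63,0,0,0],
  [-0.975,0,-0.63,0,0,0],
])

```text
time: 43.2
position: [0.5543, 0.1646, 0.1593]
eef_rot: [0.648, 0.761, 0.0, 0.0]
force: [-0.8, 0.7, 0.2]
gripper_width: 0.0003
finger_force: 0.0
```

Request:
jog_arm([
  [0,0,0,0,0,0],
  [0,0,0.2,0,0,0],
  [0,0,0.5,0,0,0],
  [0,0,0.8,0,0,0],
  [0,0,0.8,0,0,0],
], gripper=0.3)

```text
time: 43.82
position: [0.5523, 0.1684, 0.0772]
eef_rot: [0.646, 0.763, -0.001, -0.001]
force: [0.7, 0.4, 0.2]
gripper_width: 0.0469
finger_force: 0.0
```

```bash
python3 - <<'E'
from h import *
go((.5536,.1672,.0095),99.4)
d=arm.snapshot('wrist')
for o in arm.outline_of('wrist','stick_mid')[:2]: print(o['score'],o['uv'],rect(d,o['pixels'],.042,True))
E
```

```text
shift [-0.0141  0.0137  0.6771] turn [-0.0006  0.      0.0002] at [0.5523 0.1684 0.0772] t 43.83 w 0.0469 F [0.7 0.4 0.2]
0.84 [277.8, 213.0] [552.7, 172.8, 90.8, 40.2, -80.0]
```

Request:
jog_arm([
  [-0.01,0,0.1,0,0,0],
  [-0.01,0,0.35,0,0,0],
  [-0.01,0,0.6,0,0,0],
  [-0.01,0,0.69,0,0,0],
  [-0.01,0,0.69,0,0,0],
])

```text
time: 44.55
position: [0.5538, 0.1666, 0.0102]
eef_rot: [0.647, 0.763, -0.0, -0.0]
force: [0.2, 0.0, 0.3]
gripper_width: 0.0616
finger_force: 0.0
```

Request:
jog_arm([
  [0,0,0,0,0,0],
  [0,0,0,0,0,0],
  [0,0,0,0,0,0],
  [0,0,0,0,0,0],
  [0,0,0,0,0,0],
], gripper=-1)

```text
time: 45.18
position: [0.554, 0.1666, 0.0107]
eef_rot: [0.647, 0.763, 0.0, 0.0]
force: [-0.7, 0.6, 5.7]
gripper_width: 0.0392
finger_force: 45.0
```

Request:
jog_arm([
  [-0.1,0,-0.008,0,0,0],
  [-0.35,0,-0.008,0,0,0],
  [-0.7,0,-0.008,0,0,0],
  [-0.7,0,-0.008,0,0,0],
])

```text
time: 45.68
position: [0.5653, 0.0952, 0.0107]
eef_rot: [0.648, 0.762, -0.0, -0.0]
force: [-0.5, 0.1, 0.3]
gripper_width: 0.039
finger_force: 45.0
```

Request:
jog_arm([
  [-0.4,0,-0.02,0,0,0],
  [-0.9,0,-0.1,0,0,0],
  [-0.9,0,-0.6,0,0,0],
  [-0.9,0,-0.6,0,0,0],
])

```text
time: 46.18
position: [0.5816, 0.0085, 0.0741]
eef_rot: [0.647, 0.762, 0.002, 0.002]
force: [-0.0, 0.1, -0.6]
gripper_width: 0.0392
finger_force: 45.0
```

```bash
python3 - <<'E'
from h import *
d=arm.snapshot('wrist'); t=arm.snapshot('top'); 
for o in arm.outline_of('wrist','stick_mid')[:2]: print(o['score'],o['uv'],rect(d,o['pixels'],arm.sense()['position'][2]+.033,True))
for n in('tray','stick_long'):
  for o in arm.outline_of('top',n)[:2]: print(n,o['score'],o['uv'],rect(t,o['pixels'],.019 if n=='tray' else .017))
E
```

```text
0.87 [275.5, 174.9] [575.4, 46.0, 158.4, 42.0, -80.2]
tray 0.73 [380.7, 203.8] [552.2, -258.0, 241.7, 227.0, 4.3]
stick_long 0.92 [207.5, 300.3] [285.2, 287.0, 126.8, 42.0, 23.5]
stick_long 0.67 [386.7, 232.4] [489.1, -264.1, 186.5, 40.9, -85.7]
```

The tray was knocked by about 22 mm, to (0.552,-0.258). I'll re-measure it on arrival.

```bash
python3 - <<'E'
from h import *
go((.5569,-.2969,.06),94)
E
```

```text
shift [-2.9828 -0.7206  0.0955] turn [-0.0003 -0.0001  0.0151] at [0.5791 0.0092 0.0695] t 46.42 w 0.0395 F [ 0.2 -0.  -0.8]
```

Request:
jog_arm([
  [-0.5,-0.12,0,0,0,0],
  [-0.99,-0.24,0,0,0,0],
  [-0.99,-0.24,0,0,0,0],
])

```text
time: 46.8
position: [0.5716, -0.0953, 0.0698]
eef_rot: [0.648, 0.762, -0.0, -0.001]
force: [0.8, -0.2, -0.5]
gripper_width: 0.0396
finger_force: 45.0
```

Request:
jog_arm([
  [-0.5,-0.12,0,0,0,0],
  [-0.99,-0.24,0,0,0,0],
  [-0.99,-0.24,0,0,0,0],
])

```text
time: 47.18
position: [0.5642, -0.1962, 0.0699]
eef_rot: [0.648, 0.762, -0.0, -0.001]
force: [0.4, 0.9, -0.9]
gripper_width: 0.0393
finger_force: 45.0
```

Request:
jog_arm([
  [-0.5,-0.12,0,0,0,0.007],
  [-0.99,-0.24,0.09,0,0,0.015],
  [-0.99,-0.24,0.09,0,0,0.015],
  [-0.99,-0.24,0.09,0,0,0.015],
])

```text
time: 47.68
position: [0.5575, -0.2945, 0.0613]
eef_rot: [0.682, 0.732, 0.0, -0.001]
force: [0.2, 1.4, -0.8]
gripper_width: 0.0394
finger_force: 45.0
```

```bash
python3 - <<'E'
from h import *
d=arm.snapshot('wrist'); go((.5569,-.2969,-.0145),94)
z=arm.sense()['position'][2]+.033
for n,zz in(('stick_mid',z),('stick_long',.017),('tray',.019)):
  for o in arm.outline_of('wrist',n)[:2]: print(n,o['score'],o['uv'],rect(d,o['pixels'],zz,True))
E
```

```text
shift [-0.0254 -0.0097  0.7611] turn [-0.0001 -0.0001  0.0003] at [ 0.5577 -0.2943  0.0616] t 47.73 w 0.039 F [ 0.2  1.4 -0. ]
stick_mid 0.61 [276.2, 174.6] [554.8, -255.3, 154.1, 40.2, -85.4]
stick_long 0.64 [192.2, 161.4] [489.2, -265.6, 185.9, 43.8, -86.4]
tray 0.75 [333.7, 144.0] [551.5, -260.9, 235.9, 220.0, 4.4]
```

Request:
jog_arm([
  [-0.03,-0.01,0.2,0,0,0],
  [-0.03,-0.01,0.45,0,0,0],
  [-0.03,-0.01,0.65,0,0,0],
  [-0.03,-0.01,0.755,0,0,0],
  [-0.03,-0.01,0.76,0,0,0],
])

```text
time: 48.5
position: [0.5565, -0.2991, -0.0147]
eef_rot: [0.682, 0.731, -0.0, -0.0]
force: [0.1, 0.1, -1.1]
gripper_width: 0.0395
finger_force: 45.0
```

Request:
jog_arm([
  [0,0,0.008,0,0,0],
  [0,0,0.008,0,0,0],
])

```text
time: 48.75
position: [0.5566, -0.2992, -0.0149]
eef_rot: [0.682, 0.731, 0.0, 0.0]
force: [-1.1, 0.8, -0.5]
gripper_width: 0.0394
finger_force: 45.0
```

Request:
jog_arm([
  [0,0,0,0,0,0],
  [0,0,0,0,0,0],
  [0,0,0,0,0,0],
], gripper=0.2)

```text
time: 49.12
position: [0.5566, -0.2992, -0.0149]
eef_rot: [0.682, 0.731, 0.0, 0.0]
force: [-0.4, -0.6, -0.1]
gripper_width: 0.0563
finger_force: 0.0
```

Request:
jog_arm([
  [0,0,-0.2,0,0,0],
  [0,0,-0.6,0,0,0],
  [0,0,-1,0,0,0],
  [0,0,-1,0,0,0],
  [0,0,-1,0,0,0],
])

```text
time: 49.75
position: [0.5564, -0.2991, 0.0853]
eef_rot: [0.682, 0.731, 0.0, 0.0]
force: [-0.6, 0.4, -0.5]
gripper_width: 0.0565
finger_force: 0.0
```

```bash
python3 - <<'E'
from h import *
d=arm.snapshot('wrist'); t=arm.snapshot('top'); 
for o in arm.outline_of('wrist','stick_mid')[:3]: print(o['score'],o['uv'],rect(d,o['pixels'],.017,True))
for n in('stick_short',):
  for o in arm.outline_of('top',n)[:2]: print(n,o['score'],o['uv'],rect(t,o['pixels'],.012))
go((.5429,-.0265,.08),89.1)
E
```

```text
0.67 [273.8, 158.3] [554.0, -260.7, 156.2, 41.7, -85.9]
0.62 [36.4, 191.0] [283.3, -306.0, 101.5, 87.3, 0.2]
stick_short 0.7 [208.8, 211.4] [562.4, 279.3, 43.9, 42.7, -44.7]
stick_short 0.62 [297.9, 216.6] [543.2, 17.7, 124.5, 47.4, 89.0]
shift [2.7271 0.0578 0.0441] turn [-0.0002 -0.0001  0.0136] at [ 0.5561 -0.299   0.0842] t 49.95 w 0.0566 F [-0.2  0.1 -0.4]
```

Request:
jog_arm([
  [0.5,0.01,0,0,0,0],
  [0.91,0.02,0,0,0,0],
  [0.91,0.02,0,0,0,0],
], gripper=0.5)

```text
time: 50.32
position: [0.552, -0.2059, 0.0847]
eef_rot: [0.681, 0.732, -0.0, -0.001]
force: [-0.1, -0.6, 0.6]
gripper_width: 0.0705
finger_force: 0.0
```

Request:
jog_arm([
  [0.5,0.01,0,0,0,0],
  [0.91,0.02,0,0,0,0],
  [0.91,0.02,0,0,0,0],
])

```text
time: 50.7
position: [0.5478, -0.116, 0.0849]
eef_rot: [0.681, 0.732, -0.0, -0.0]
force: [-0.5, -1.2, 0.6]
gripper_width: 0.0705
finger_force: 0.0
```

Request:
jog_arm([
  [0.5,0.01,0,0,0,0.007],
  [0.91,0.02,0.02,0,0,0.0136],
  [0.91,0.02,0.02,0,0,0.0136],
  [0.91,0.02,0.02,0,0,0.0136],
])

```text
time: 51.2
position: [0.5438, -0.0279, 0.0829]
eef_rot: [0.713, 0.701, -0.0, 0.0]
force: [-0.1, -0.1, -0.1]
gripper_width: 0.0706
finger_force: 0.0
```

```bash
python3 - <<'E'
from h import *
d=arm.snapshot('wrist')
for o in arm.outline_of('wrist','stick_short')[:3]:
  r=rect(d,o['pixels'],.012,True); print(round(o['score'],2),o['uv'],r)
  a=np.radians(r[4]%180); go((r[0]/1e3-.0425*np.cos(a),r[1]/1e3-.0425*np.sin(a),-.0208),r[4]%180)
E
```

```text
0.92 [274.6, 152.4] [542.9, 16.0, 124.8, 40.0, 87.8]
shift [ 0.0143 -0.0243  1.0377] turn [-0.      0.      0.0034] at [ 0.5437 -0.0279  0.083 ] t 51.3 w 0.0702 F [-0.1 -0.4  0.3]
```

Request:
jog_arm([
  [0.005,-0.024,0.4,0,0,0.0034],
  [0.005,-0.024,0.8,0,0,0.0034],
  [0.005,-0.024,0.95,0,0,0.0034],
  [0.005,-0.024,0.98,0,0,0.0034],
  [0.005,-0.024,0.98,0,0,0.0034],
])

```text
time: 51.92
position: [0.5418, -0.0262, -0.0138]
eef_rot: [0.72, 0.694, 0.001, 0.001]
force: [0.2, 0.3, 0.5]
gripper_width: 0.0705
finger_force: 0.0
```

Request:
jog_arm([
  [0,0,0.02,0,0,0],
  [0,0,0.055,0,0,0],
  [0,0,0.055,0,0,0],
])

```text
time: 52.3
position: [0.541, -0.0258, -0.0205]
eef_rot: [0.72, 0.694, -0.0, -0.0]
force: [-0.2, -0.6, 0.6]
gripper_width: 0.0704
finger_force: 0.0
```

Request:
jog_arm([
  [0,0,0,0,0,0],
  [0,0,0,0,0,0],
  [0,0,0,0,0,0],
  [0,0,0,0,0,0],
  [0,0,0,0,0,0],
  [0,0,0,0,0,0],
], gripper=-1)

```text
time: 53.05
position: [0.5411, -0.0259, -0.0204]
eef_rot: [0.72, 0.694, 0.0, -0.0]
force: [-0.8, 0.7, 0.9]
gripper_width: 0.0393
finger_force: 45.0
```

Request:
jog_arm([
  [0,0,-0.2,0,0,0],
  [0,0,-0.5,0,0,0],
  [0,0,-0.8,0,0,0],
  [0,0,-0.8,0,0,0],
  [0,0,-0.8,0,0,0],
])

```text
time: 53.68
position: [0.5406, -0.0258, 0.0586]
eef_rot: [0.72, 0.694, -0.0, -0.0]
force: [-0.7, -1.2, -0.9]
gripper_width: 0.0398
finger_force: 45.0
```

```bash
python3 - <<'E'
from h import *
go((.5724,.0533,.06),99.4)
E
```

```text
shift [ 0.8026  0.2886 -0.0144] turn [-0.0002 -0.     -0.032 ] at [ 0.5406 -0.0258  0.0586] t 53.67 w 0.0398 F [-0.7 -1.2 -0.9]
```

Request:
jog_arm([
  [0.3,0.15,0,0,0,-0.012],
  [0.7,0.289,0,0,0,-0.026],
  [0.8,0.289,0,0,0,-0.032],
  [0.8,0.289,0,0,0,-0.032],
  [0.8,0.289,0,0,0,-0.032],
  [0.8,0.289,0,0,0,-0.032],
])

```text
time: 54.42
position: [0.5728, 0.0522, 0.0595]
eef_rot: [0.647, 0.762, -0.0, -0.0]
force: [0.1, 0.4, -0.9]
gripper_width: 0.0395
finger_force: 45.0
```

```bash
python3 - <<'E'
from h import *
d=arm.snapshot('wrist'); align(d)
go((.5724,.0533,.0107),99.4)
E
```

```text
0.75 [566.5, 93.4, 124.7, 40.1, -80.4] press x,y -0.1699 0.0008
tongue [-0.0448 -0.    ] [-0.0706  0.0003]
shift [ 0.0072 -0.0042  0.4892] turn [ 0.      0.     -0.0001] at [0.5729 0.0527 0.0596] t 54.62 w 0.0396 F [ 0.6 -0.4 -0.5]
```

Request:
jog_arm([
  [0,-0.007,0.2,0,0,0],
  [0,-0.007,0.4,0,0,0],
  [0,-0.007,0.486,0,0,0],
  [0,-0.007,0.486,0,0,0],
  [0,-0.007,0.486,0,0,0],
])

```text
time: 55.25
position: [0.5727, 0.0529, 0.0117]
eef_rot: [0.647, 0.763, 0.0, 0.0]
force: [-0.4, -1.2, -1.9]
gripper_width: 0.0393
finger_force: 45.0
```

Request:
jog_arm([
  [0.15,0,0,0,0,0],
  [0.3,0,0,0,0,0],
  [0.45,0,0,0,0,0],
  [0.5,0,0,0,0,0],
  [0.5,0,0,0,0,0],
])

```text
time: 55.88
position: [0.564, 0.1026, 0.0109]
eef_rot: [0.647, 0.763, -0.0, 0.0]
force: [-0.1, 0.8, -0.9]
gripper_width: 0.0393
finger_force: 45.0
```

```bash
python3 - <<'E'
from h import *
d=arm.snapshot('wrist'); align(d)
go((.5377+.165*.084,.2608-.9863*.084,.0107),99.4)
E
```

```text
0.97 [557.4, 143.9, 124.8, 40.7, -80.5] press x,y -0.1185 0.0001
tongue [-0.0105  0.0018] [-0.031   0.0017]
shift [ 7.715e-01 -7.000e-04  2.600e-03] turn [ 0.      0.     -0.0001] at [0.5642 0.1018 0.011 ] t 56.08 w 0.0394 F [-0.4  0.2 -0.8]
```

Request:
jog_arm([
  [0.1,0,0.003,0,0,0],
  [0.2,0,0.003,0,0,0],
  [0.3,0,0.003,0,0,0],
  [0.4,0,0.003,0,0,0],
  [0.4,0,0.003,0,0,0],
])

```text
time: 56.7
position: [0.5574, 0.1425, 0.0106]
eef_rot: [0.646, 0.763, 0.0, -0.0]
force: [-0.0, -0.5, -0.8]
gripper_width: 0.0395
finger_force: 45.0
```

Request:
jog_arm([
  [0.1,0,0,0,0,0],
  [0.2,0,0,0,0,0],
  [0.3,0,0,0,0,0],
  [0.33,0,0,0,0,0],
  [0.33,0,0,0,0,0],
])

```text
time: 57.32
position: [0.5521, 0.1744, 0.0106]
eef_rot: [0.647, 0.763, -0.0, -0.0]
force: [0.1, 0.6, 0.1]
gripper_width: 0.0391
finger_force: 45.0
```

Request:
jog_arm([
  [0.02,0,0,0,0,0],
  [0.035,0,0,0,0,0],
  [0.035,0,0,0,0,0],
])

```text
time: 57.7
position: [0.5516, 0.1777, 0.0107]
eef_rot: [0.647, 0.763, -0.0, -0.0]
force: [-0.3, 0.3, -1.0]
gripper_width: 0.0392
finger_force: 45.0
```

Request:
jog_arm([
  [0.015,0,0,0,0,0],
  [0.015,0,0,0,0,0],
])

```text
time: 57.95
position: [0.5515, 0.1786, 0.0106]
eef_rot: [0.647, 0.763, -0.0, 0.0]
force: [0.9, -4.9, -0.5]
gripper_width: 0.0392
finger_force: 45.0
```

Request:
jog_arm([
  [0.01,0,0.008,0,0,0],
  [0.01,0,0.008,0,0,0],
])

```text
time: 58.2
position: [0.5515, 0.1786, 0.0099]
eef_rot: [0.647, 0.763, -0.001, 0.001]
force: [2.0, -11.2, 0.6]
gripper_width: 0.0393
finger_force: 45.0
```

Request:
jog_arm([
  [0,0,0,0,0,0],
  [0,0,0,0,0,0],
  [0,0,0,0,0,0],
], gripper=0.25)

```text
time: 58.58
position: [0.5512, 0.1804, 0.0099]
eef_rot: [0.647, 0.763, 0.0, -0.0]
force: [-0.0, 0.2, -1.0]
gripper_width: 0.0589
finger_force: 0.0
```

Request:
jog_arm([
  [0,0,-0.2,0,0,0],
  [0,0,-0.6,0,0,0],
  [0,0,-1,0,0,0],
  [0,0,-1,0,0,0],
])

```text
time: 59.08
position: [0.5525, 0.1807, 0.1129]
eef_rot: [0.647, 0.763, 0.002, 0.001]
force: [0.1, 0.3, 0.0]
gripper_width: 0.0589
finger_force: 0.0
```

Request:
jog_arm([
  [0,0,-0.5,0,0,0],
  [0,0,-0.5,0,0,0],
  [0.5,0,-0.5,0,0,0],
  [0.83,0,-0.5,0,0,0],
  [0.83,0,-0.5,0,0,0],
  [0.83,0,-0.5,0,0,0],
], gripper=-1)

```text
time: 59.82
position: [0.5374, 0.2615, 0.1587]
eef_rot: [0.647, 0.763, -0.001, -0.0]
force: [1.0, -0.7, -0.6]
gripper_width: 0.0023
finger_force: 0.0
```

```bash
python3 - <<'E'
from h import *
go((.5373,.2631,.0946),99.4)
E
```

```text
shift [0.0164 0.0025 0.6409] turn [-0.0002  0.0001 -0.    ] at [0.5374 0.2615 0.1587] t 59.83 w 0.0023 F [ 1.  -0.7 -0.6]
```

Request:
jog_arm([
  [0.016,0,0,0,0,0],
  [0.016,0,0.2,0,0,0],
  [0.016,0,0.35,0,0,0],
  [0.016,0,0.45,0,0,0],
  [0.016,0,0.54,0,0,0],
  [0.016,0,0.58,0,0,0],
  [0.016,0,0.61,0,0,0],
])

```text
time: 60.7
position: [0.5374, 0.2633, 0.0995]
eef_rot: [0.647, 0.763, -0.0, 0.0]
force: [-6.0, -4.2, 10.9]
gripper_width: 0.0003
finger_force: 5.4
```

Request:
jog_arm([
  [0,0,0.015,0,0,0],
  [0,0,0.028,0,0,0],
  [0,0,0.028,0,0,0],
])

```text
time: 61.08
position: [0.5375, 0.2633, 0.0977]
eef_rot: [0.647, 0.763, 0.0, 0.0]
force: [-8.6, -6.0, 16.7]
gripper_width: 0.0005
finger_force: 8.2
```

Request:
jog_arm([
  [0,0,0.004,0,0,0],
  [0,0,0.004,0,0,0],
  [0,0,0.004,0,0,0],
  [0,0,0.004,0,0,0],
])

```text
time: 61.58
position: [0.5375, 0.2633, 0.0976]
eef_rot: [0.647, 0.763, 0.0, 0.0]
force: [-10.5, -6.9, 19.9]
gripper_width: 0.0007
finger_force: 9.8
```

Request:
jog_arm([
  [0,0,-0.2,0,0,0],
  [0,0,-0.6,0,0,0],
  [-0.4,0,-0.63,0,0,0],
  [-0.86,0,-0.63,0,0,0],
  [-0.86,0,-0.63,0,0,0],
])

```text
time: 62.2
position: [0.552, 0.1765, 0.1589]
eef_rot: [0.648, 0.762, 0.0, 0.0]
force: [0.2, 1.2, -0.2]
gripper_width: 0.0004
finger_force: 0.0
```

Request:
jog_arm([
  [0,0,0,0,0,0],
  [0,0,0.2,0,0,0],
  [0,0,0.5,0,0,0],
  [0,0,0.8,0,0,0],
  [0,0,0.8,0,0,0],
], gripper=0.3)

```text
time: 62.82
position: [0.5501, 0.1795, 0.0768]
eef_rot: [0.646, 0.763, -0.002, -0.001]
force: [-0.5, -0.5, 0.0]
gripper_width: 0.047
finger_force: 0.0
```

```bash
python3 - <<'E'
from h import *
d=arm.snapshot('wrist')
for o in arm.outline_of('wrist','stick_short')[:2]: print(o['score'],o['uv'],rect(d,o['pixels'],.042,True))
go((.5515,.1782,.0095),99.4)
E
```

```text
0.72 [280.1, 210.7] [550.6, 186.5, 58.8, 39.4, -80.5]
shift [-0.0136 -0.005   0.701 ] turn [ 0.0001 -0.      0.0001] at [0.5517 0.1796 0.0796] t 62.92 w 0.055 F [-1.  -0.1  0. ]
```

Request:
jog_arm([
  [-0.01,0,0.1,0,0,0],
  [-0.01,0,0.35,0,0,0],
  [-0.01,0,0.6,0,0,0],
  [-0.01,0,0.69,0,0,0],
  [-0.01,0,0.69,0,0,0],
])

```text
time: 63.55
position: [0.5517, 0.1778, 0.0098]
eef_rot: [0.647, 0.763, 0.0, -0.0]
force: [0.2, -0.3, 0.3]
gripper_width: 0.061
finger_force: 0.0
```

Request:
jog_arm([
  [0,0,0,0,0,0],
  [0,0,0,0,0,0],
  [0,0,0,0,0,0],
  [0,0,0,0,0,0],
  [0,0,0,0,0,0],
], gripper=-1)

```text
time: 64.18
position: [0.5519, 0.1779, 0.0103]
eef_rot: [0.647, 0.763, 0.0, 0.0]
force: [-1.1, -0.6, 6.1]
gripper_width: 0.0393
finger_force: 45.0
```

Request:
jog_arm([
  [-0.1,0,-0.008,0,0,0],
  [-0.35,0,-0.008,0,0,0],
  [-0.7,0,-0.008,0,0,0],
  [-0.7,0,-0.008,0,0,0],
])

```text
time: 64.68
position: [0.5632, 0.1065, 0.0103]
eef_rot: [0.648, 0.762, -0.0, -0.0]
force: [-1.4, 0.0, 0.1]
gripper_width: 0.0393
finger_force: 45.0
```

Request:
jog_arm([
  [-0.4,0,-0.02,0,0,0],
  [-0.9,0,-0.1,0,0,0],
  [-0.9,0,-0.6,0,0,0],
  [-0.9,0,-0.6,0,0,0],
])

```text
time: 65.18
position: [0.5795, 0.0198, 0.0738]
eef_rot: [0.647, 0.762, 0.002, 0.002]
force: [-0.4, -0.6, 0.2]
gripper_width: 0.0393
finger_force: 45.0
```

```bash
python3 - <<'E'
from h import *
d=arm.snapshot('wrist'); t=arm.snapshot('top'); 
for o in arm.outline_of('wrist','stick_short')[:2]: print(o['score'],o['uv'],rect(d,o['pixels'],arm.sense()['position'][2]+.033,True))
for n in('tray','stick_long','stick_mid'):
  for o in arm.outline_of('top',n)[:2]: print(n,o['score'],o['uv'],rect(t,o['pixels'],.019 if n=='tray' else .017))
# short centre at tray x=+.064
c=np.array([.5515,-.261])+.064*np.array([.997,.075]); f=np.array([-.075,.997]); p=c-.042*f; print(c,p)
go((*p,.06),94)
E
```

```text
0.63 [278.1, 175.2] [572.9, 60.5, 127.8, 40.7, -80.2]
tray 0.78 [381.1, 201.7] [551.2, -258.5, 238.6, 225.7, 3.9]
stick_long 0.63 [204.6, 306.0] [282.1, 285.5, 130.8, 39.7, 23.6]
stick_long 0.57 [385.7, 229.2] [487.8, -264.0, 187.8, 43.4, -85.7]
stick_mid 0.66 [379.7, 212.4] [553.9, -257.7, 156.6, 43.4, -84.4]
[ 0.615308 -0.2562  ] [ 0.618458 -0.298074]
shift [-3.2091 -0.113   0.0917] turn [-0.0003 -0.0001  0.0151] at [0.5771 0.0204 0.0693] t 65.47 w 0.0392 F [-0.5  0.  -0.4]
```

Request:
jog_arm([
  [-0.5,-0.02,0,0,0,0],
  [-1,-0.03,0,0,0,0],
  [-1,-0.03,0,0,0,0],
])

```text
time: 65.85
position: [0.5908, -0.0817, 0.0695]
eef_rot: [0.648, 0.762, -0.0, -0.0]
force: [0.2, 0.6, -0.7]
gripper_width: 0.0392
finger_force: 45.0
```

Request:
jog_arm([
  [-0.5,-0.02,0,0,0,0],
  [-1,-0.03,0,0,0,0],
  [-1,-0.03,0,0,0,0],
])

```text
time: 66.22
position: [0.6042, -0.1802, 0.0695]
eef_rot: [0.648, 0.762, -0.0, -0.0]
force: [-0.4, 0.9, 0.4]
gripper_width: 0.0393
finger_force: 45.0
```

Request:
jog_arm([
  [-0.5,-0.01,0,0,0,0.007],
  [-1,-0.01,0.09,0,0,0.015],
  [-1,-0.01,0.09,0,0,0.015],
])

```text
time: 66.6
position: [0.6192, -0.2782, 0.0596]
eef_rot: [0.683, 0.73, -0.0, -0.001]
force: [0.3, -0.1, -0.5]
gripper_width: 0.0393
finger_force: 45.0
```

```bash
python3 - <<'E'
from h import *
go((.6225,-.2978,.06),94)
E
```

```text
shift [-0.1975  0.0195 -0.0042] turn [-0.0003 -0.0002 -0.0004] at [ 0.6192 -0.2782  0.0596] t 66.6 w 0.0393 F [ 0.3 -0.1 -0.5]
```

Request:
jog_arm([
  [-0.18,0.02,0,0,0,0],
  [-0.18,0.02,0,0,0,0],
  [-0.18,0.02,0,0,0,0],
])

```text
time: 66.97
position: [0.6231, -0.2933, 0.0613]
eef_rot: [0.682, 0.732, 0.0, -0.0]
force: [0.3, 0.3, -0.9]
gripper_width: 0.0393
finger_force: 45.0
```

```bash
python3 - <<'E'
from h import *
d=arm.snapshot('wrist'); go((.6225,-.2978,-.0145),94)
z=arm.sense()['position'][2]+.033
for n,zz in(('stick_short',z),('stick_mid',.017),('tray',.019)):
  for o in arm.outline_of('wrist',n)[:2]: print(n,o['score'],o['uv'],rect(d,o['pixels'],zz,True))
E
```

```text
shift [-0.0427 -0.0093  0.7594] turn [-0.     -0.0001  0.0002] at [ 0.6231 -0.2935  0.0614] t 67.03 w 0.0396 F [-0.2 -0.8 -0.7]
stick_short 0.79 [277.3, 175.9] [620.3, -251.2, 125.2, 40.4, -85.8]
stick_mid 0.68 [192.8, 166.4] [554.7, -260.8, 155.2, 43.7, -85.7]
tray 0.56 [165.6, 128.0] [550.8, -261.5, 236.7, 221.3, 4.4]
```

Request:
jog_arm([
  [-0.04,-0.01,0.2,0,0,0],
  [-0.04,-0.01,0.45,0,0,0],
  [-0.04,-0.01,0.65,0,0,0],
  [-0.04,-0.01,0.755,0,0,0],
  [-0.04,-0.01,0.765,0,0,0],
])

```text
time: 67.8
position: [0.6222, -0.2991, -0.0156]
eef_rot: [0.682, 0.731, -0.0, -0.0]
force: [0.6, -0.1, -0.6]
gripper_width: 0.0395
finger_force: 45.0
```

Request:
jog_arm([
  [0,0,0,0,0,0],
  [0,0,0,0,0,0],
  [0,0,0,0,0,0],
], gripper=0.15)

```text
time: 68.18
position: [0.6224, -0.2991, -0.0148]
eef_rot: [0.682, 0.731, 0.0, 0.0]
force: [0.2, 0.5, 0.4]
gripper_width: 0.0542
finger_force: 0.0
```

Request:
jog_arm([
  [0,0,-0.2,0,0,0],
  [0,0,-0.6,0,0,0],
  [0,0,-1,0,0,0],
  [0,0,-1,0,0,0],
])

```text
time: 68.68
position: [0.624, -0.3, 0.0905]
eef_rot: [0.682, 0.731, 0.001, 0.004]
force: [-0.4, 0.5, -0.1]
gripper_width: 0.0541
finger_force: 0.0
```

Request:
jog_arm([
  [0,0,-0.4,0,0,0],
  [0,0,-0.8,0,0,0],
  [0,0,-0.8,0,0,0],
  [0,0,-0.8,0,0,0],
])

```text
time: 69.18
position: [0.6219, -0.2989, 0.1641]
eef_rot: [0.682, 0.731, -0.0, -0.001]
force: [-0.7, 0.5, -0.3]
gripper_width: 0.0541
finger_force: 0.0
```

```bash
python3 - <<'E'
from h import *
d=arm.snapshot('wrist'); s=arm.snapshot('side')
for n,zz in(('stick_short',.017),('stick_mid',.017),('stick_long',.017),('tray',.019)):
  for o in arm.outline_of('wrist',n)[:1]: print(n,o['score'],o['uv'],rect(d,o['pixels'],zz,True))
cv2.imwrite('pics/end.png',np.hstack([d['frame'][0:420,60:460],cv2.resize(s['frame'][130:340,150:350],(400,420))]))
E
```

```text
stick_short 0.83 [276.8, 145.8] [619.4, -257.3, 127.4, 40.5, -85.7]
stick_mid 0.61 [217.1, 148.9] [554.8, -260.9, 155.7, 44.6, -86.5]
stick_long 0.76 [163.9, 147.7] [489.9, -265.6, 185.1, 43.8, -85.7]
tray 0.68 [240.1, 139.8] [551.0, -261.0, 235.2, 220.4, 4.4]
```

View pics/end.png

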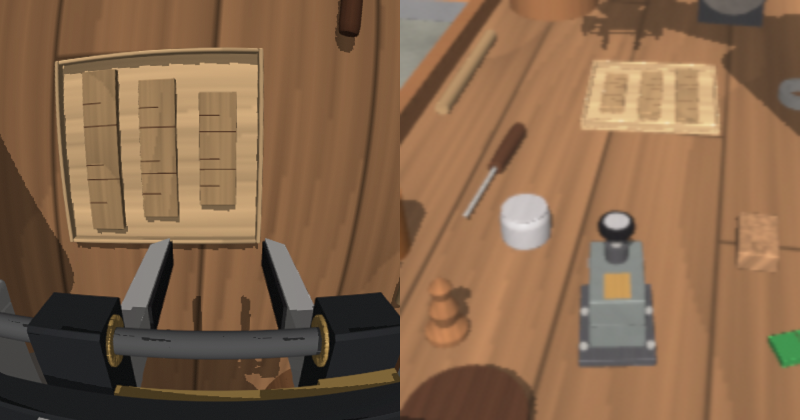

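The final picture shows all three sticks flat and side by side in the tray (left half, around pixels (102,150), (158,150) and (217,150)). The plunger is up and the bystanders are in place, so I'm handing in.

```bash
python3 -c "
from rig import arm
print(arm.close_job())"
```

```text
the job is handed in; nothing more can be done
None
```

I stamped the three sticks, longest to shortest, and laid them flat side by side in the tray, then handed the job in at about 69 s of the 210 s; the hand-in returned no verdict.

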